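# Unstack the delivery onto the parking plates

### The job

The carton, the two tube cassettes and the timer have been piled into one stack. Take the stack apart and set each thing upright and squarely, in the middle of the parking plate that is made to its size, between the end stops and along the plate, with nothing left on top of anything else. Tip nothing over, and leave the beaker and the white sample rack where they stand.

Things in the scene. Friction and masses are not known exactly. Their poses are not given: they have to be found in the camera images.
- carton: Closed plain white carton, 56 x 168 x 108 mm (x, y, z), about 0.2 kg, standing upright on the bench as the lowest of the stack. Origin: centre of its underside; x across its 56 mm width, y along its length, z up. Grip it across the 56 mm, near the top.
- long_cassette: Dark grey six-hole tube cassette, empty, a solid narrow block: 30 mm wide (x), 124 mm long (y; 133 mm over the small feet, which are 24 mm wide and 8 mm high), 68 mm high. It stands on the carton, roughly along it. Origin: centre of its underside. Grip it across the 30 mm, near the top.
- short_cassette: Near-black four-hole tube cassette, empty, a solid narrow block: 30 mm wide (x), 82 mm long (y; 92 mm over the small feet, which are 24 mm wide and 8 mm high), 80 mm high. It stands on the long cassette, roughly along it. Origin: centre of its underside. Grip it across the 30 mm, near the top.
- bench_timer: White flat bench timer with a small display and three keys on its upper face, 60 x 66 x 18 mm (x, y, z), lying face up on top of the stack on the short cassette (overhanging it by 15 mm on either side). Origin: centre of its underside; z up, out of its face. Grip it across the 60 mm.
- dock_carton: Flat low parking plate fixed to the bench: black rubber floor with an aluminium edge and a 12 mm high, 8 mm thick aluminium stop at each of its two ends, open along its sides. All four plates are alike but for size. This one: 76 mm wide, 190 mm free between the end stops: the longest plate, for the carton. Origin: centre of its underside, on the bench; its floor lies 4 mm above that. x runs across its width, y along its length from stop to stop, z up.
- dock_long: Flat low parking plate fixed to the bench: black rubber floor with an aluminium edge and a 12 mm high, 8 mm thick aluminium stop at each of its two ends, open along its sides. All four plates are alike but for size. This one: 50 mm wide, 153 mm free between the end stops: a narrow plate, for the long cassette. Origin: centre of its underside, on the bench; its floor lies 4 mm above that. x runs across its width, y along its length from stop to stop, z up.
- dock_short: Flat low parking plate fixed to the bench: black rubber floor with an aluminium edge and a 12 mm high, 8 mm thick aluminium stop at each of its two ends, open along its sides. All four plates are alike but for size. This one: 50 mm wide, 112 mm free between the end stops: the shorter narrow plate, for the short cassette. Origin: centre of its underside, on the bench; its floor lies 4 mm above that. x runs across its width, y along its length from stop to stop, z up.
- dock_timer: Flat low parking plate fixed to the bench: black rubber floor with an aluminium edge and a 12 mm high, 8 mm thick aluminium stop at each of its two ends, open along its sides. All four plates are alike but for size. This one: 82 mm wide, 88 mm free between the end stops: the nearly square plate, for the timer. Origin: centre of its underside, on the bench; its floor lies 4 mm above that. x runs across its width, y along its length from stop to stop, z up.
- plain_beaker: Bystander: whitish empty plastic beaker, 65 mm in diameter, 80 mm high, standing loose behind the work. Origin: centre of its underside. Leave it alone.
- white_rack: Bystander: white sample rack with six windows, 27 x 140 x 58 mm (x, y, z), standing loose behind the work. Origin: centre of its underside. It does not belong on any plate: leave it alone.
Things that resemble listed ones, but are neither listed nor needed, are in the scene too. What is shaped like the long_cassette but purple is not meant.

How it is judged:
By the outcome, as a careful person would: the job done as asked, in the order asked, and still so for the second after the job is handed in, with the robot touching nothing.
It also fails if it takes over 133 s, if anything falls off the work surface, if the arm or the gripper's body presses on something with over 40 N, if the wrist force passes 120 N, or if a joint passes its speed limit or range.

### The arm

A 6-joint arm with a two-finger parallel gripper is mounted at the origin on a cart in front of the work surface, level with it; the furniture and walls round the work are solid. World frame = base frame: x ahead of the robot, y to its left, z up, the work surface at z = 0. Lengths are in mm, angles in degrees, forces in N, time in s.
With the tool pointing down it reaches from about 350 to 850 mm from the base axis. Payload 8.1 kg.
Tool frame: the origin (TCP) lies on the centre line of the jaws, within the pads' length; the fingertips stand 19 mm ahead of it and the grasp point (between the pads) is the TCP; z points along the fingers, y is the line along which they close (so a half turn about z gives the same grasp; the last joint's range is limited). The gripper opens to 85 mm and grips with 20 to 120 N. Pads are 22 mm wide; open, the fingers measure 114 mm over their backs; the gripper's body (76 mm by 85 mm) begins 54 mm behind the grasp point. The pads swing forward as they close: fully open they stand 13 mm farther back than shut.
Start: joints at [-68.778, 7.471, 85.268, -0, 87.261, -4.893], TCP at [264.128, -538.741, 211.792] pointing down, gripper open.
Joint ranges: [-169.43, 169.43], [-51.17, 129.36], [1.28, 143.12], [-76.62, 256.62], [0, 156.53], [-152.29, 152.29]. Speed limits (degrees/s): [136.94, 136.94, 159.86, 180, 180, 180].

### API

Orientations are given as [roll, pitch, yaw] about the fixed x, y, z axes, in that order (R = Rz(yaw) Ry(pitch) Rx(roll)).
In Python, from bench import r gives the robot as it stands. The module is installed in compiled form; this text tells all that it offers.
- The arm moves only by the tool servo_tool, never from a script. Its arguments are lists of equal length, an entry for each row: "fingers": the finger opening in m, from 0 to 0.0854; "linear": the shift along the tool's x, y, z in m, a list of three; "rotation": the turn, a rotation vector about the tool's x, y, z in degrees, a list of three. A call has 1 to 10 rows; each row is the pose to reach, as a shift and turn from the pose commanded when the call began, along the tool's axes at that moment; what a row does not reach only later rows make up. A row lasts 1/10 s, in which the tool goes at most 50 mm and 8.59 degrees, less where a joint would pass 70% of its speed; a pose out of reach is approached as far as the arm can. A call with a gripper value outside its range is refused whole. The fingers move at their own pace and stop on an object; "force" is the grip in N (left out, the last holds). Time passes only in rows, so rows that repeat a pose let the fingers close. It gives the time, the measured TCP pose, the force, the opening and the grip force at its end, in the units of the state.
- r.sense(): the state, without advancing time (a new reading comes with each control period).
- r.snapshot(name): name is "scene" or "top"; returns a dict with "frame" (400x640x3 uint8, red, green, blue), "fx", "fy", "cx", "cy" (pixels), "camera_from_world" (4x4, takes a point from world to camera coordinates). Camera axes: x right, y up, looking along -z (the intrinsics and any distortion apply to the point x, -y, -z); pixel columns grow to the right and rows downward; lengths in mm; the calibration is good to about 2 mm. A picture is of the moment at which its call begins. There is no depth.
- r.hand_in(): hands the job in; it is judged then, once.
The state is a dict: "time": time; "joint_pos": joint angles; "qd": joint speeds; "joint_efforts": joint torques, N m; "tool_pos": TCP position; "tcp_rot": TCP orientation; "ft_force": force on the tool from outside, world axes, zero at the start; "wrist_torque": the same for the moment, N m; "finger_gap": finger opening in mm; "grip_force": force on a finger pad.
Only numpy, scipy, OpenCV 4.12 (cv2) and the standard library are available. Lean on these libraries where they do the work, as an engineer would, in place of code of your own. Each camera call takes 0.05 s, during which the arm holds its last target. There are 200 camera calls.

## Working session

There is one attempt and no reset: what is moved stays moved. The work goes in short steps, Python scripts to look and compute and a tool call to move; the robot and the scene stay as the last step left them, time stands still between calls to the robot, and variables do not carry over. Pictures are saved under pics/ and viewed, at most 14 in all, crops included, and the job is handed in when it is done.

Besides the shell and the picture viewer there is one more tool, called after "Emit:" as name(argument=value, ...) on one line, values as JSON. servo_tool: Moves the arm, as the interface text tells. Its arguments: {"type":"object","properties":{"fingers":{"type":"array","items":{"type":"number"}},"linear":{"type":"array","items":{"type":"array","items":{"type":"number"}}},"rotation":{"type":"array","items":{"type":"array","items":{"type":"number"}}},"force":{"type":"number"}},"required":["fingers","linear","rotation"]}

```bash
mkdir -p pics; python3 - <<'E'
from bench import r
import cv2,pickle
for n in("scene","top"):
    s=r.snapshot(n); cv2.imwrite(f"pics/{n}0.png",s["frame"][:,:,::-1]); pickle.dump(s,open(f"{n}0.pkl","wb"))
    print(n,{k:s[k] for k in s if k!="frame"})
print(r.sense())
E
```

```text
scene {'fx': 364.5867936864571, 'fy': 364.5867936864571, 'cx': 324.0225723467104, 'cy': 202.33361305833196, 'camera_from_world': array([[-6.65917440e-01, -7.45867242e-01, -1.53629621e-02,
         3.50225983e+02],
       [ 3.34178209e-01, -3.16642465e-01,  8.87728829e-01,
        -3.30827498e+02],
       [-6.66992419e-01,  5.86020143e-01,  4.60110318e-01,
        -9.99222359e+02],
       [ 0.00000000e+00,  0.00000000e+00,  0.00000000e+00,
         1.00000000e+00]])}
top {'fx': 456.2832305221102, 'fy': 456.2832305221102, 'cx': 322.0134756933111, 'cy': 202.6439722682265, 'camera_from_world': array([[ 2.62616998e-02, -9.99647490e-01, -3.90116991e-03,
        -2.67650540e+01],
       [ 9.84770805e-01,  2.51995527e-02,  1.72021641e-01,
        -5.76969367e+02],
       [-1.71862693e-01, -8.35933892e-03,  9.85085446e-01,
        -1.50085275e+03],
       [ 0.00000000e+00,  0.00000000e+00,  0.00000000e+00,
         1.00000000e+00]])}
{'time': 0.1, 'joint_pos': array([-6.87782789e+01,  7.51305484e+00,  8.53243130e+01,  1.38321697e-04,
        8.72620408e+01, -4.89238856e+00]), 'qd': array([-0.01056229, -0.10674656, -0.16389007,  0.01635975, -0.01623302,
       -0.0108842 ]), 'joint_efforts': array([ 7.41863983e-05, -5.70949030e+01, -5.01941943e+01, -3.74048705e-04,
        8.16924556e-03, -3.48953165e-05]), 'tool_pos': array([ 263.9260137 , -538.22989715,  210.81345872]), 'tcp_rot': array([-1.79900965e+02, -8.61567058e-03,  2.61140955e+01]), 'ft_force': array([ 0.66141419, -1.30503095,  0.12790909]), 'wrist_torque': array([-0.0074906 ,  0.01471321, -0.04128121]), 'grip_force': 0.0, 'finger_gap': 85.44125620390233}
```

View pics/scene0.png

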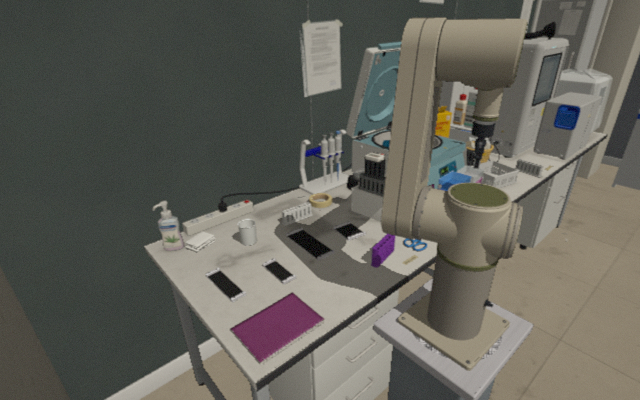

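View pics/top0.png

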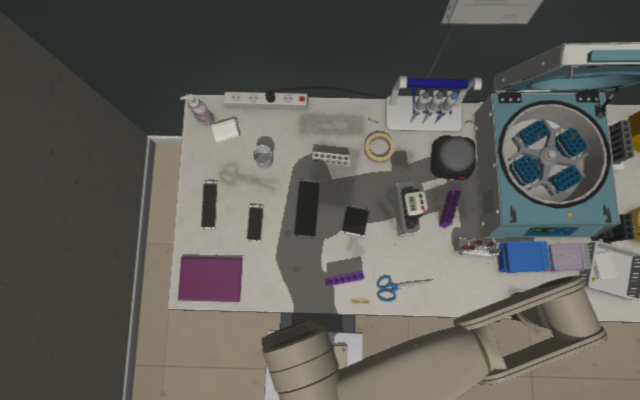

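View crops.

The top view shows the long dock at (209,205), the short dock at (256,222), the carton dock at (307,208) and the timer dock at (355,221). The stack is near (410,205), with purple decoys at (345,279) and (450,208). I'll enlarge both views.

```bash
python3 - <<'E'
import cv2
t=cv2.imread("pics/top0.png")
cv2.imwrite("pics/t1.png",cv2.resize(t[165:265,190:390],None,fx=4,fy=4,interpolation=cv2.INTER_CUBIC))
a=cv2.resize(t[170:245,380:470],None,fx=6,fy=6,interpolation=cv2.INTER_CUBIC)
s=cv2.imread("pics/scene0.png")
b=cv2.resize(s[145:220,345:390],None,fx=6,fy=6,interpolation=cv2.INTER_CUBIC)
import numpy as np
cv2.imwrite("pics/t2.png",np.hstack([cv2.resize(t[170:245,380:465],None,fx=6,fy=6,interpolation=cv2.INTER_CUBIC),b]))
E
```

```text
(no output)
```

View pics/t1.png

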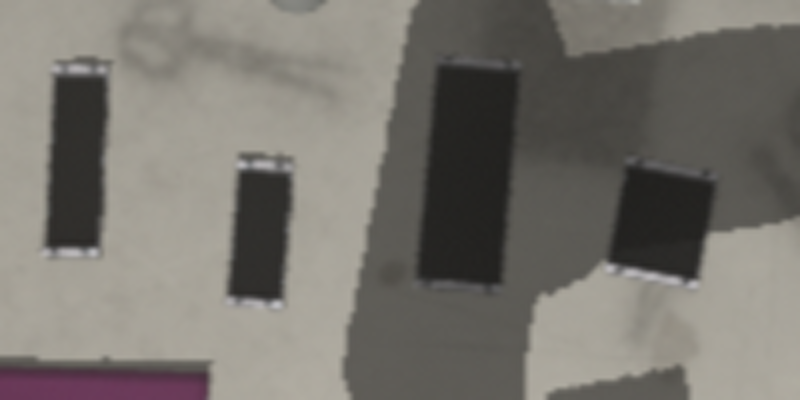

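View pics/t2.png

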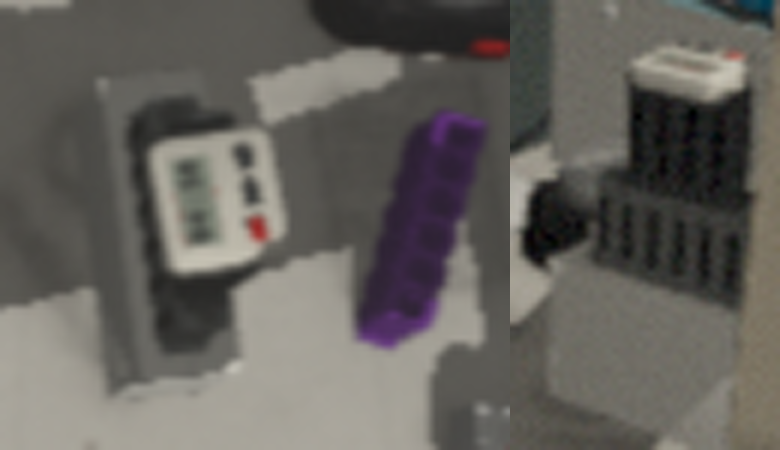

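```bash
cat > h.py <<'E'
import numpy as np,cv2
from scipy.optimize import minimize
from scipy.spatial.transform import Rotation as R
def proj(s,P):
    q=np.c_[P,np.ones(len(P))]@s["camera_from_world"].T
    return np.c_[s["cx"]+s["fx"]*q[:,0]/-q[:,2], s["cy"]-s["fy"]*q[:,1]/-q[:,2]]
def ray(s,u,v,z):
    M=s["camera_from_world"]; d=M[:3,:3].T@np.array([(u-s["cx"])/s["fx"],-(v-s["cy"])/s["fy"],-1.]); c=-M[:3,:3].T@M[:3,3]
    return (c+d*(z-c[2])/d[2])[:2]
def box(p,w,l,z0,z1):
    a=np.radians(p[2]);c,n=np.cos(a),np.sin(a)
    return np.array([[p[0]+c*x-n*y,p[1]+n*x+c*y,z] for z in {z0,z1} for x in(-w/2,w/2) for y in(-l/2,l/2)])
def mask(s,roi,lo,hi,dark,hull=False):
    "upsampled soft mask inside roi (u0,v0,u1,v1)"
    u0,v0,u1,v1=roi; g=cv2.cvtColor(s["frame"],cv2.COLOR_RGB2GRAY)[v0:v1,u0:u1]
    g=cv2.resize(g,None,fx=8,fy=8,interpolation=cv2.INTER_CUBIC)
    b=((g<(lo+hi)/2) if dark else (g>(lo+hi)/2)).astype(np.uint8)
    n,L,st,_=cv2.connectedComponentsWithStats(b); k=1+st[1:,4].argmax(); b=(L==k).astype(np.uint8)
    cs=cv2.findContours(b,0,2)[0]; c=max(cs,key=cv2.contourArea)
    if hull:c=cv2.convexHull(c)
    return cv2.drawContours(np.zeros_like(b),[c],-1,1,-1)
def fit(s,roi,m,w,l,z0,z1,p0):
    "fit box silhouette (x,y,yaw deg of its y axis rel world y) to mask by IoU"
    def cost(p):
        q=(proj(s,box(p,w,l,z0,z1))-roi[:2]+.5)*8-.5
        r_=cv2.fillConvexPoly(np.zeros_like(m),cv2.convexHull(np.round(q*16).astype(np.int32)),1,shift=4)
        return -(r_&m).sum()/(r_|m).sum()
    sx=np.array([p0]+[np.add(p0,d) for d in([10,0,0],[0,10,0],[0,0,8])])
    o=minimize(cost,p0,method="Nelder-Mead",options=dict(initial_simplex=sx,xatol=.02,fatol=1e-5,maxiter=400))
    return o.x.round(2),round(-o.fun,3)
def go(r,x,y,z,yaw):
    "linear (m) and rotvec (deg) in present tool axes"
    s=r.sense(); A=R.from_euler("xyz",s["tcp_rot"],degrees=True); B=R.from_euler("xyz",[180,0,yaw],degrees=True)
    print("t%.1f"%s["time"],s["tool_pos"].round(1),s["tcp_rot"].round(1),"gap%.1f"%s["finger_gap"],"grip%.0f"%s["grip_force"],"lin",(A.inv().apply(np.array([x,y,z])-s["tool_pos"])/1000).round(4),"rot",(A.inv()*B).as_rotvec(degrees=True).round(2))
E
python3 - <<'E'
import pickle,numpy as np
from h import *
from bench import r
s=pickle.load(open("top0.pkl","rb"))
D=dict(long=((195,172,223,240),50,153),short=((243,198,270,248),50,112),carton=((285,172,326,245),76,190),timer=((335,200,377,243),82,88))
for k,(roi,w,l) in D.items():
    m=mask(s,roi,35,75,True); u,v=(roi[0]+roi[2])/2,(roi[1]+roi[3])/2
    p0=[*ray(s,u,v,4),-90]
    for dw in(0,4): print(k,fit(s,roi,m,w-dw,l,4,4,p0))
roi=(400,188,432,222); m=mask(s,roi,110,200,False,True)
print("timer",fit(s,roi,m,60,66,256,274,[*ray(s,415,204,270),-85]),m.mean())
print(ray(s,450,208,30),ray(s,345,279,30))
p=fit(s,roi,m,60,66,256,274,[*ray(s,415,204,270),-85])[0]
E
```

```text
long (array([541.23, 441.84, -88.52]), np.float64(-0.0))
long (array([530.11, 430.36, -84.67]), np.float64(-0.0))
short (array([541.93, 195.86, -87.01]), np.float64(-421341314125066.7))
short (array([542.16, 193.98, -87.12]), np.float64(-428754743252825.06))
carton (array([532.08,  79.44, -87.68]), np.float64(-157861468787628.34))
carton (array([532.  ,  81.48, -87.65]), np.float64(-158822389503900.44))
timer (array([492.53, -98.47, -88.64]), np.float64(-313134341770659.25))
timer (array([492.47, -96.43, -88.56]), np.float64(-317014282316409.25))
timer (array([ 557.54, -301.14,  -89.85]), np.float64(-473990032214130.75)) 0.27755916819852944
[ 573.53140221 -451.26617522] [323.75032966 -95.29716393]h.py:27: RuntimeWarning: overflow encountered in scalar negative
  return -(r_&m).sum()/(r_|m).sum()
```

```bash
sed -i 's|return -(r_&m).sum()/(r_|m).sum()|return -float((r_\&m).sum())/float((r_\|m).sum())|' h.py; grep -n "return -" h.py
cat > m0.py <<'E'
import pickle,numpy as np
from h import *
from bench import r
s=pickle.load(open("top0.pkl","rb"))
D=dict(long=((195,172,223,240),50,153),short=((243,198,270,248),50,112),carton=((285,172,326,245),76,190),timer=((335,200,377,243),82,88))
for k,(roi,w,l) in D.items():
    m=mask(s,roi,35,75,True); u,v=(roi[0]+roi[2])/2,(roi[1]+roi[3])/2
    p0=[*ray(s,u,v,4),-90]
    for dw in(0,4): print(k,fit(s,roi,m,w-dw,l,4,4,p0))
roi=(400,188,432,222); m=mask(s,roi,110,200,False,True)
p=fit(s,roi,m,60,66,256,274,[*ray(s,415,204,270),-85])
print("timer",p)
f=cv2.resize(s["frame"][165:265,190:470],None,fx=2.8,fy=2.8,interpolation=cv2.INTER_CUBIC)
q=proj(s,box(p[0],60,66,256,274))
f=cv2.resize(s["frame"][170:245,380:480],None,fx=6,fy=6,interpolation=cv2.INTER_CUBIC)
q=((q-[380,170]+.5)*6-.5).astype(int)
for a in q: cv2.circle(f,tuple(map(int,a)),2,(0,255,0),-1)
cv2.imwrite("pics/chk.png",f[:,:,::-1])
z=np.array([560,-250,300]);go(r,p[0][0],p[0][1],330,p[0][2]+90)
E
sed -i 's|return -.*|return -float((r_\&m).sum())/float((r_\|m).sum())|' h.py
python3 m0.py
```

```text
27:        return -(r_&m).sum()/(r_|m).sum()
long (array([566.76, 385.74, -86.18]), np.float64(0.753))
long (array([565.54, 386.49, -88.48]), np.float64(0.817))
short (array([509.45, 221.78, -94.85]), np.float64(0.734))
short (array([508.93, 221.38, -93.22]), np.float64(0.797))
carton (array([565.2 ,  41.54, -93.02]), np.float64(0.931))
carton (array([565.28,  41.3 , -93.55]), np.float64(0.979))
timer (array([ 527.99, -126.34, -100.63]), np.float64(0.891))
timer (array([ 528.66, -127.92, -100.  ]), np.float64(0.935))
timer (array([ 543.59, -271.18,  -74.31]), np.float64(0.608))
t0.1 [ 263.9 -538.2  210.8] [-179.9   -0.    26.1] gap85.4 grip0 lin [ 0.3687 -0.1169 -0.1189] rot [-0.1   0.   10.42]sed: -e expression #1, char 37: unknown option to 's'
```

View pics/chk.png

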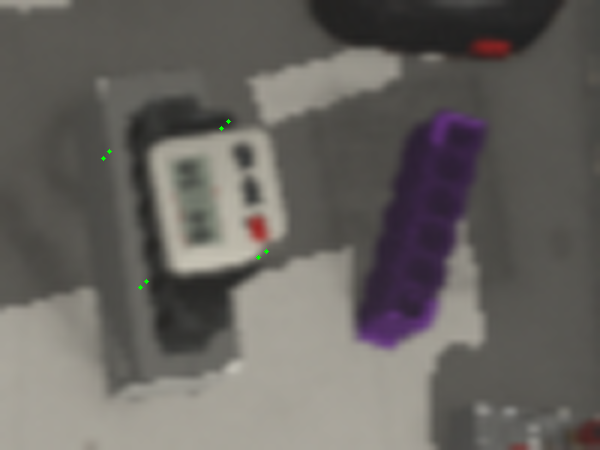

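```bash
cat > m0.py <<'E'
import pickle,numpy as np
from h import *
from bench import r
s=pickle.load(open("top0.pkl","rb"))
D=dict(long=((195,172,223,240),50,153,100),short=((243,198,270,248),50,112,100),carton=((285,172,326,245),76,190,60),timer=((335,200,377,243),82,88,60))
for k,(roi,w,l,t) in D.items():
    m=mask(s,roi,t,t,True); u,v=(roi[0]+roi[2])/2,(roi[1]+roi[3])/2
    c=cv2.findContours(m,0,2)[0][0][:,0]/8+roi[:2]; W=np.array([ray(s,*q,4) for q in c+.0]).astype(np.float32)
    print(k,cv2.minAreaRect(W))
    p0=[*ray(s,u,v,4),-92]
    print(max((fit(s,roi,m,w-dw,l-dl,4,4,p0) for dw in(0,3,6) for dl in (0,4)),key=lambda q:q[1]))
roi=(400,188,432,218)
f=cv2.resize(s["frame"][170:245,380:480],None,fx=6,fy=6,interpolation=cv2.INTER_CUBIC)
for t in(160,175,190):
    m=mask(s,roi,t,t,False,True)
    p=fit(s,roi,m,60,66,256,274,[*ray(s,416,203,270),-80])
    print("timer",t,p,m.sum()/64)
    if t==175:
        q=((proj(s,box(p[0],60,66,256,274))-[380,170]+.5)*6-.5).astype(int)
        for a in q: cv2.circle(f,tuple(map(int,a)),2,(0,255,0),-1)
        cv2.imwrite("pics/chk2.png",f[:,:,::-1]); go(r,p[0][0],p[0][1],330,p[0][2]+90)
E
sed -i '27s/.*/        return -float((r_\&m).sum())\/float((r_|m).sum())/' h.py
python3 m0.py
```

```text
long ((565.8911743164062, 382.5574035644531), (156.38658142089844, 49.56260299682617), 1.094469428062439)
(array([568.26, 384.61, -89.02]), np.float64(0.974))
short ((505.4295959472656, 218.78285217285156), (48.997432708740234, 114.37216186523438), 88.25298309326172)
(array([507.39, 220.74, -91.95]), np.float64(0.973))
carton ((563.5963134765625, 39.1890983581543), (75.64461517333984, 193.34375), 86.49021911621094)
(array([565.4 ,  41.18, -93.65]), np.float64(0.983))
timer ((526.5064086914062, -128.94418334960938), (80.70745849609375, 88.04227447509766), 79.58719635009766)
(array([ 527.77, -126.76, -100.44]), np.float64(0.963))
timer 160 (array([ 537.4 , -270.62,  -67.97]), np.float64(0.574)) 275.203125
timer 175 (array([ 498.83, -289.42,  -46.21]), np.float64(0.412)) 98.453125
t0.1 [ 263.9 -538.2  210.8] [-179.9   -0.    26.1] gap85.4 grip0 lin [ 0.3205 -0.1202 -0.1189] rot [ -0.1   -0.02 -17.68]
timer 190 (array([ 478.05, -279.93,  -47.15]), np.float64(0.129)) 9.375
```

View pics/chk2.png

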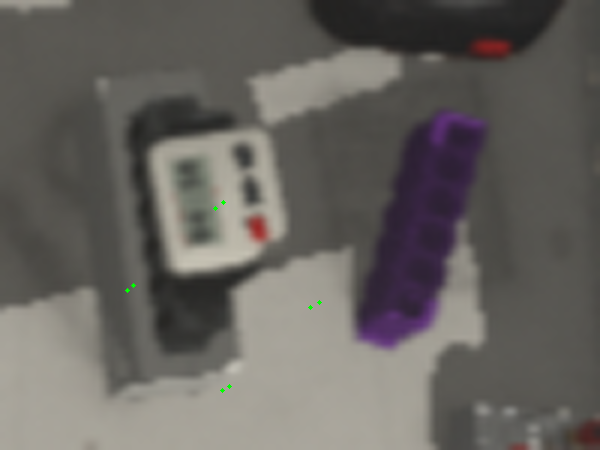

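The lit bench leaked into the timer mask. I'll limit it to a polygon around the timer, which is at crop px (150,140), (265,125), (288,236), (170,276).

```bash
cat > m1.py <<'E'
import pickle
from h import *
from bench import r
s=pickle.load(open("top0.pkl","rb"))
s["frame"]=s["frame"].copy()
P=(np.array([[140,130],[268,112],[298,242],[165,288]])/6+[380,170])
k=cv2.fillConvexPoly(np.zeros((400,640),np.uint8),np.round(P*16).astype(np.int32),1,shift=4)
s["frame"][k==0]=60
roi=(400,185,434,222)
for t in(115,130,145):
    m=mask(s,roi,t,t,False,True)
    p=fit(s,roi,m,60,66,256,274,[*ray(s,416,203,270),-80]); print(t,p,m.sum()/64)
p=p[0]; go(r,p[0],p[1],330,p[2]+90)
E
python3 m1.py
```

```text
115 (array([ 546.35, -287.53,  -77.38]), np.float64(0.877)) 449.09375
130 (array([ 546.12, -287.08,  -75.13]), np.float64(0.834)) 426.953125
145 (array([ 546.17, -288.3 ,  -71.95]), np.float64(0.791)) 403.921875
t0.1 [ 263.9 -538.2  210.8] [-179.9   -0.    26.1] gap85.4 grip0 lin [ 0.3635 -0.1004 -0.119 ] rot [-0.1  -0.    8.06]
```

```bash
python3 - <<'E'
import pickle
from h import *
s=pickle.load(open("top0.pkl","rb"))
c=s["frame"][184:224,398:434]
f=cv2.resize(cv2.convertScaleAbs(c,alpha=1.2),None,fx=14,fy=14,interpolation=cv2.INTER_CUBIC)
for p,col in (([546.3,-287.5,-80],(0,255,0)),):
    q=((proj(s,box(p,60,66,256,274))-[398,184]+.5)*14-.5).astype(int)
    for a in q: cv2.circle(f,tuple(map(int,a)),3,col,-1)
cv2.imwrite("pics/tm.png",f[:,:,::-1])
E
```

```text
(no output)
```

View pics/tm.png

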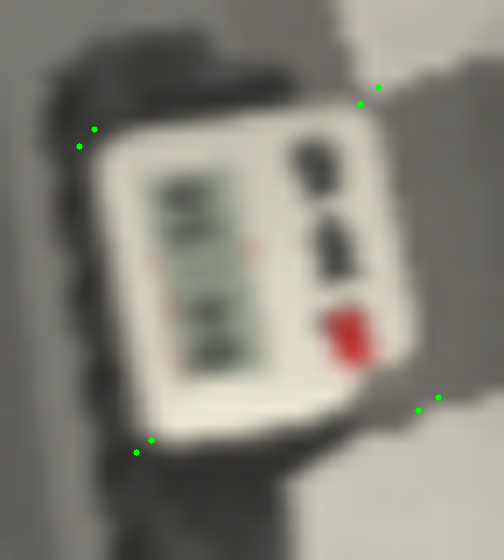

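```bash
python3 -c "
from h import *;from bench import r
go(r,544.5,-287,340,10.3)"
```

```text
t0.1 [ 263.9 -538.2  210.8] [-179.9   -0.    26.1] gap85.4 grip0 lin [ 0.3625 -0.1023 -0.129 ] rot [-1.000e-01  1.000e-02  1.581e+01]
```

Emit:
servo_tool(fingers=[0.085, 0.085, 0.085, 0.085, 0.085, 0.085, 0.085, 0.085, 0.085, 0.085], linear=[[0, 0, -0.05], [0, 0, -0.1], [0.03, -0.008, -0.129], [0.0755, -0.0215, -0.129], [0.121, -0.035, -0.129], [0.17, -0.0485, -0.129], [0.216, -0.062, -0.129], [0.262, -0.0755, -0.129], [0.3125, -0.089, -0.129], [0.3625, -0.1023, -0.129]], rotation=[[0, 0, 0], [0, 0, 0], [0, 0, 4], [0, 0, 8], [0, 0, 12], [0, 0, 15.8], [0, 0, 15.8], [0, 0, 15.8], [0, 0, 15.8], [0, 0, 15.8]], force=40)

```text
time: 1.1
tool_pos: [542.6, -288.3, 340.4]
tcp_rot: [-180.0, 0.0, 10.3]
ft_force: [-0.2, -0.4, -0.2]
finger_gap: 85.3
grip_force: 0.0
```

```bash
python3 -c "
from h import *;from bench import r
go(r,544.5,-287,277,10.3)
s=r.snapshot('top'); cv2.imwrite('pics/a1.png',cv2.resize(s['frame'][170:245,370:470],None,fx=6,fy=6,interpolation=2)[:,:,::-1])"
```

```text
t1.1 [ 542.6 -288.3  340.4] [-180.     0.    10.3] gap85.3 grip0 lin [ 0.0021 -0.0009  0.0634] rot [-0.02  0.03  0.01]
```

Emit:
servo_tool(fingers=[0.085, 0.085, 0.085, 0.085], linear=[[0, 0, 0.02], [0, 0, 0.04], [0, 0, 0.063], [0, 0, 0.063]], rotation=[[0, 0, 0], [0, 0, 0], [0, 0, 0], [0, 0, 0]])

```text
time: 1.55
tool_pos: [539.9, -288.7, 273.0]
tcp_rot: [-179.7, 0.3, 10.3]
ft_force: [-0.7, 0.6, -1.5]
finger_gap: 84.8
grip_force: 0.0
```

```bash
python3 -c "
from h import *;from bench import r
go(r,544.5,-287,277,10.3);print(r.sense()['ft_force'])
s=r.snapshot('scene'); a=cv2.resize(s['frame'][140:220,345:420],None,fx=6,fy=6,interpolation=2)
cv2.imwrite('pics/a2.png',a[:,:,::-1])"
```

```text
t1.6 [ 539.9 -288.7  273. ] [-179.7    0.3   10.3] gap84.8 grip0 lin [ 0.0049 -0.0009 -0.004 ] rot [-0.29  0.32  0.03]
[-0.67705934  0.5509808  -1.48965181]
```

View pics/a2.png

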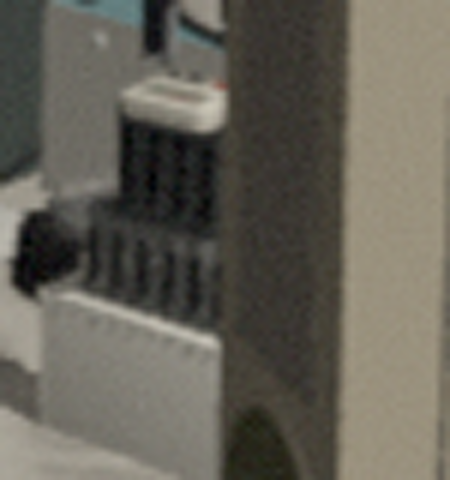

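Emit:
servo_tool(fingers=[0.085, 0.085], linear=[[0, 0, 0], [0, 0, 0]], rotation=[[0, 0, 0], [0, 0, 0]])

```text
time: 1.8
tool_pos: [542.1, -290.5, 279.7]
tcp_rot: [179.9, -0.1, 10.3]
ft_force: [-0.0, -0.3, -0.2]
finger_gap: 85.3
grip_force: 0.0
```

```bash
python3 -c "
from h import *;from bench import r
go(r,544.5,-287,277,10.3);d=r.sense();print(d['ft_force'],d['qd'].round(1))"
```

```text
t1.8 [ 542.1 -290.5  279.7] [ 1.799e+02 -1.000e-01  1.030e+01] gap85.3 grip0 lin [ 0.003  -0.003   0.0027] rot [ 0.1 -0.1  0. ]
[-0.00335247 -0.33461569 -0.1558716 ] [-0.1 -0.2  0.1  0.  -0.2  0. ]
```

Emit:
servo_tool(fingers=[0.085, 0.085, 0.085, 0.05, 0.05, 0.05, 0.05, 0.05, 0.05], linear=[[0.0015, -0.0015, 0.001], [0.003, -0.003, 0.002], [0.003, -0.003, 0.002], [0.003, -0.003, 0.002], [0.003, -0.003, 0.002], [0.003, -0.003, 0.002], [0.003, -0.003, 0.002], [0.003, -0.003, 0.002], [0.003, -0.003, 0.002]], rotation=[[0, 0, 0], [0, 0, 0], [0, 0, 0], [0, 0, 0], [0, 0, 0], [0, 0, 0], [0, 0, 0], [0, 0, 0], [0, 0, 0]], force=30)

```text
time: 2.7
tool_pos: [544.0, -286.5, 275.8]
tcp_rot: [-180.0, 0.0, 10.3]
ft_force: [0.2, 0.4, 0.2]
finger_gap: 50.0
grip_force: 0.0
```

```bash
python3 -c "
from h import *;from bench import r
go(r,544.5,-287,330,10.3)"
```

```text
t2.7 [ 544.  -286.5  275.8] [-180.     0.    10.3] gap50.0 grip0 lin [ 0.0004  0.0006 -0.0542] rot [-0.    0.    0.01]
```

```bash
python3 -c "
from h import *;from bench import r
o=[]
for n,c in(('scene',(140,200,345,405)),('top',(170,230,375,435))):
    s=r.snapshot(n); o.append(cv2.resize(s['frame'][c[0]:c[1],c[2]:c[3]],None,fx=6,fy=6,interpolation=2))
    print(n,proj(s,np.array([[544,-286.5,257],[544,-286.5,276],[544,-286.5,276+54]])).round(1).tolist())
cv2.imwrite('pics/a3.png',np.hstack(o)[:,:,::-1])"
```

```text
scene [[375.1, 158.5], [375.3, 153.8], [376.0, 140.3]]
top [[415.0, 204.1], [416.3, 203.0], [420.2, 199.7]]
```

View pics/a3.png

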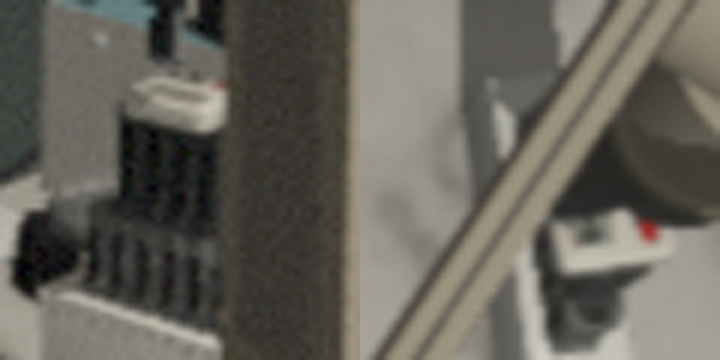

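Emit:
servo_tool(fingers=[0.05, 0.05, 0.05, 0.05, 0.05, 0.05], linear=[[0, 0, 0.001], [0, 0, 0.002], [0, 0, 0.003], [0, 0, 0.004], [0, 0, 0.004], [0, 0, 0.004]], rotation=[[0, 0, 0], [0, 0, 0], [0, 0, 0], [0, 0, 0], [0, 0, 0], [0, 0, 0]])

```text
time: 3.4
tool_pos: [544.0, -286.5, 271.8]
tcp_rot: [-180.0, 0.0, 10.3]
ft_force: [-0.3, -0.1, 0.2]
finger_gap: 50.3
grip_force: 0.0
```

Emit:
servo_tool(fingers=[0.05, 0.05, 0.05, 0.05, 0.05, 0.05], linear=[[0, 0, 0.001], [0, 0, 0.002], [0, 0, 0.003], [0, 0, 0.004], [0, 0, 0.004], [0, 0, 0.004]], rotation=[[0, 0, 0], [0, 0, 0], [0, 0, 0], [0, 0, 0], [0, 0, 0], [0, 0, 0]])

```text
time: 4.0
tool_pos: [543.9, -286.5, 267.8]
tcp_rot: [-180.0, 0.0, 10.3]
ft_force: [1.1, -0.4, 0.1]
finger_gap: 50.1
grip_force: 0.0
```

```bash
python3 -c "
from h import *;from bench import r
o=[]
for n,c in(('scene',(135,185,345,395)),):
    s=r.snapshot(n); o.append(cv2.resize(s['frame'][c[0]:c[1],c[2]:c[3]],None,fx=11,fy=11,interpolation=2))
    print((11*(proj(s,np.array([[544,-286.5,267.8],[548,-262,267.8],[540,-311,267.8]]))-[345,135])).round(0).tolist())
    print((11*(proj(s,box([544.5,-287,-79.7],60,66,256,274))-[345,135])).round(0).tolist())
cv2.imwrite('pics/a4.png',np.hstack(o)[:,:,::-1]); print(r.sense()['joint_pos'])"
```

```text
[[332.0, 229.0], [277.0, 243.0], [387.0, 215.0]]
[[369.0, 305.0], [205.0, 265.0], [456.0, 255.0], [295.0, 218.0], [372.0, 256.0], [207.0, 217.0], [459.0, 207.0], [297.0, 170.0]]
[-3.25481362e+01  8.83659599e+00  7.79749545e+01  2.31795712e-03
  9.31896722e+01  4.71347842e+01]
```

View pics/a4.png

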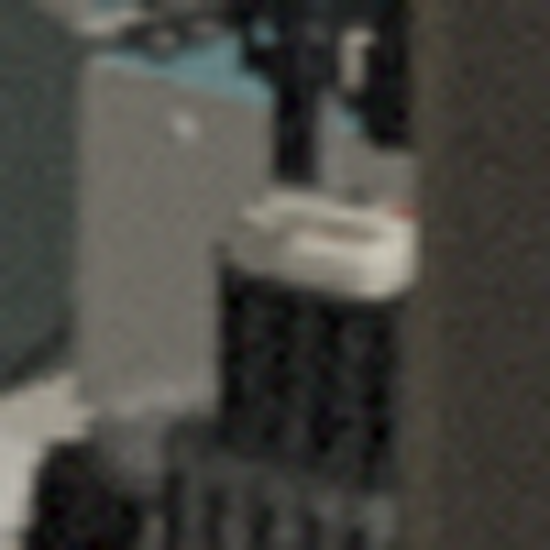

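```bash
cat > tri.py <<'E'
import pickle
from h import *
S={n:pickle.load(open(n+"0.pkl","rb")) for n in("scene","top")}
def red(s,roi):
    u0,v0,u1,v1=roi; f=s["frame"][v0:v1,u0:u1].astype(float); w=np.clip(f[...,0]-(f[...,1]+f[...,2])/2-25,0,None)
    v,u=np.mgrid[v0:v1,u0:u1]; return (w*u).sum()/w.sum(),(w*v).sum()/w.sum(),w.sum()
def tri(uv):
    f=lambda X:np.concatenate([proj(S[n],X[None])[0]-uv[n] for n in uv])
    from scipy.optimize import least_squares
    o=least_squares(f,[545.,-287,270]); return o.x.round(1),o.fun.round(2)
if __name__=="__main__":
    uv={"scene":red(S["scene"],(375,148,392,160)),"top":red(S["top"],(416,200,430,216))}; print(uv)
    print(tri({k:v[:2] for k,v in uv.items()}))
    print({n:proj(S[n],np.array([[544.5,-287,274]])) for n in S})
E
python3 tri.py
```

```text
{'scene': (np.float64(381.9791666666667), np.float64(153.875), np.float64(96.0)), 'top': (np.float64(422.568992248062), np.float64(207.74883720930234), np.float64(645.0))}
(array([ 529.7, -305.4,  274.8]), array([-0.59, -0.03,  0.28,  0.35]))
{'scene': array([[375.28691584, 154.24700476]]), 'top': array([[416.35560882, 202.94077304]])}
```

```bash
python3 -c "
from h import *;from bench import r;import pickle
s=r.snapshot('scene'); o=pickle.load(open('scene0.pkl','rb'))
d=cv2.convertScaleAbs(np.abs(s['frame'].astype(int)-o['frame']).max(2).astype(np.uint8),alpha=3)
d=cv2.cvtColor(d,8)
g=(255*(s['frame']/255.)**.45).astype(np.uint8)
c=(110,185,350,394); k=8
im=[cv2.resize(a[c[0]:c[1],c[2]:c[3]],None,fx=k,fy=k,interpolation=cv2.INTER_CUBIC) for a in(g,d)]
t=r.sense(); A=R.from_euler('xyz',t['tcp_rot'],degrees=True)
for i,L in enumerate(([0,-25,19],[0,25,19],[0,-25,0],[0,25,0],[0,-39,-54],[0,39,-54])):
    P=t['tool_pos']+A.apply(L); q=((proj(s,P[None])[0]-[c[2],c[0]]+.5)*k).astype(int)
    for a in im: cv2.circle(a,tuple(map(int,q)),3,[(0,255,0),(255,0,0),(0,0,255)][i//2],-1)
cv2.imwrite('pics/a5.png',np.hstack(im)[:,:,::-1]); print(t['joint_pos'][5],t['ft_force'],t['tool_pos'])"
```

```text
47.135363015035345 [-0.6158586   0.23582459 -0.27380085] [ 543.98624826 -286.46513695  267.85606727]
```

View pics/a5.png

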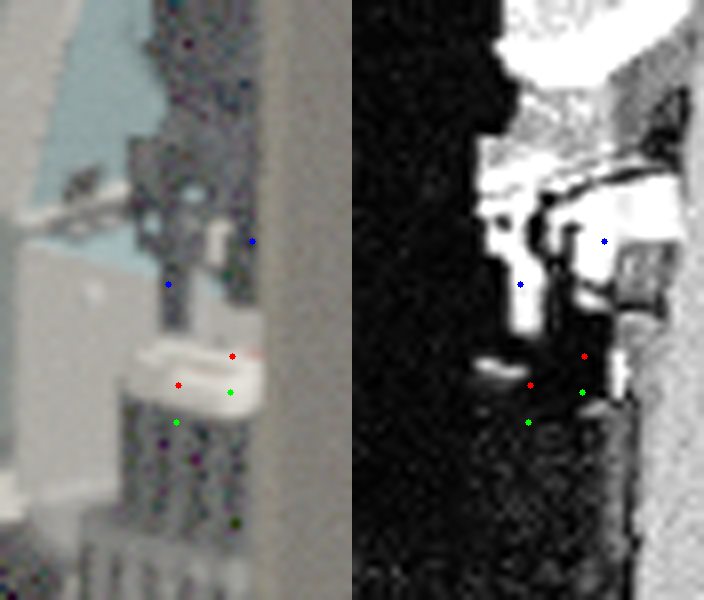

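The fingertips show about 35 to 40 mm higher than the stated TCP suggests. I'll open and go lower, where the fingers still have room beside the 30 mm cassette under either reading, and close there.

Emit:
servo_tool(fingers=[0.085, 0.085, 0.085, 0.085, 0.085, 0.085, 0.085, 0.085, 0.085, 0.085], linear=[[0, 0, -0.008], [0, 0, -0.008], [0, 0, -0.008], [0, 0, 0], [0, 0, 0.008], [0, 0, 0.016], [0, 0, 0.022], [0, 0, 0.026], [0, 0, 0.028], [0, 0, 0.028]], rotation=[[0, 0, 0], [0, 0, 0], [0, 0, 0], [0, 0, 0], [0, 0, 0], [0, 0, 0], [0, 0, 0], [0, 0, 0], [0, 0, 0], [0, 0, 0]])

```text
time: 5.1
tool_pos: [543.9, -286.4, 239.5]
tcp_rot: [-180.0, 0.0, 10.3]
ft_force: [-0.5, -0.5, -0.9]
finger_gap: 85.2
grip_force: 0.0
```

Emit:
servo_tool(fingers=[0.052, 0.052, 0.052, 0.052, 0.052, 0.052, 0.052], linear=[[0, 0, 0], [0, 0, 0], [0, 0, 0], [0, 0, 0], [0, 0, 0], [0, 0, 0], [0, 0, 0]], rotation=[[0, 0, 0], [0, 0, 0], [0, 0, 0], [0, 0, 0], [0, 0, 0], [0, 0, 0], [0, 0, 0]])

```text
time: 5.8
tool_pos: [544.3, -286.5, 240.6]
tcp_rot: [180.0, -0.1, 10.3]
ft_force: [-0.6, 1.7, 5.2]
finger_gap: 58.9
grip_force: 32.9
```

Emit:
servo_tool(fingers=[0.052, 0.052, 0.052, 0.052, 0.052, 0.052, 0.052], linear=[[0, 0, -0.003], [0, 0, -0.01], [0, 0, -0.025], [0, 0, -0.045], [0, 0, -0.06], [0, 0, -0.06], [0, 0, -0.06]], rotation=[[0, 0, 0], [0, 0, 0], [0, 0, 0], [0, 0, 0], [0, 0, 0], [0, 0, 0], [0, 0, 0]])

```text
time: 6.5
tool_pos: [544.2, -286.6, 300.3]
tcp_rot: [180.0, -0.0, 10.3]
ft_force: [-0.1, -0.7, -1.3]
finger_gap: 59.0
grip_force: 32.5
```

```bash
python3 -c "
from h import *;from bench import r
go(r,527.8,-126.8,300,-10.4)
go(r,527.8,-126.8,40,-10.4);s=r.snapshot('top');o=r.snapshot('scene');import pickle;pickle.dump((s,o),open('lift.pkl','wb'))
from tri import red
print(r.sense()['ft_force'],red(s,(400,180,440,225)),red(o,(365,120,392,170)))"
```

```text
t6.5 [ 544.2 -286.6  300.3] [180.   -0.   10.3] gap59.0 grip32 lin [ 1.240e-02 -1.602e-01  1.000e-04] rot [ 0.03 -0.05 20.72]
t6.5 [ 544.2 -286.6  300.3] [180.   -0.   10.3] gap59.0 grip32 lin [ 0.0122 -0.1604  0.2601] rot [ 0.03 -0.05 20.72]
[ 0.02624538  0.06404212 -0.73764399] (np.float64(426.3983739837398), np.float64(206.0), np.float64(61.5)) (np.float64(381.48148148148147), np.float64(138.8148148148148), np.float64(67.5))
```

Emit:
servo_tool(fingers=[0.052, 0.052, 0.052, 0.052, 0.052, 0.052, 0.052, 0.052, 0.052, 0.052], linear=[[0.001, -0.01, 0], [0.003, -0.035, 0], [0.005, -0.065, 0], [0.007, -0.1, 0], [0.01, -0.13, 0.01], [0.0118, -0.15, 0.03], [0.0122, -0.1604, 0.065], [0.0122, -0.1604, 0.105], [0.0122, -0.1604, 0.15], [0.0122, -0.1604, 0.19]], rotation=[[0, 0, 2], [0, 0, 6], [0, 0, 12], [0, 0, 18], [0, 0, 20.7], [0, 0, 20.7], [0, 0, 20.7], [0, 0, 20.7], [0, 0, 20.7], [0, 0, 20.7]])

```text
time: 7.6
tool_pos: [525.9, -125.8, 106.6]
tcp_rot: [-180.0, 0.1, -10.4]
ft_force: [1.3, 1.2, -1.1]
finger_gap: 58.9
grip_force: 32.5
```

Emit:
servo_tool(fingers=[0.052, 0.052, 0.052, 0.052, 0.052, 0.052, 0.052, 0.052], linear=[[0, 0, 0.02], [0, 0, 0.04], [0, 0, 0.055], [0, 0, 0.065], [0, 0, 0.07], [0, 0, 0.07], [0, 0, 0.07], [0, 0, 0.07]], rotation=[[0, 0, 0], [0, 0, 0], [0, 0, 0], [0, 0, 0], [0, 0, 0], [0, 0, 0], [0, 0, 0], [0, 0, 0]])

```text
time: 8.4
tool_pos: [528.1, -126.8, 40.9]
tcp_rot: [180.0, -0.1, -10.4]
ft_force: [-0.9, 0.1, -0.4]
finger_gap: 59.3
grip_force: 32.6
```

```bash
python3 -c "
from h import *;from bench import r
go(r,527.8,-126.8,-11,-10.4)
print(r.sense()['ft_force']);s=r.snapshot('top');o=r.snapshot('scene')
from tri import *
import tri
print(red(s,(330,180,390,240)),red(o,(320,180,400,250)))
f=[cv2.resize(a,None,fx=6,fy=6,interpolation=2) for a in (s['frame'][180:250,325:390],o['frame'][195:265,325:385])]
cv2.imwrite('pics/b1.png',np.hstack(f)[:,:,::-1])"
```

```text
t8.4 [ 528.1 -126.8   40.9] [ 1.80e+02 -1.00e-01 -1.04e+01] gap59.3 grip33 lin [-0.0004  0.0001  0.0519] rot [ 0.01 -0.11  0.01]
[-0.88266414  0.12952591 -0.3893503 ]
(np.float64(359.3972602739726), np.float64(224.0), np.float64(36.5)) (np.float64(328.296335078534), np.float64(201.67958115183245), np.float64(1432.5))
```

View pics/b1.png

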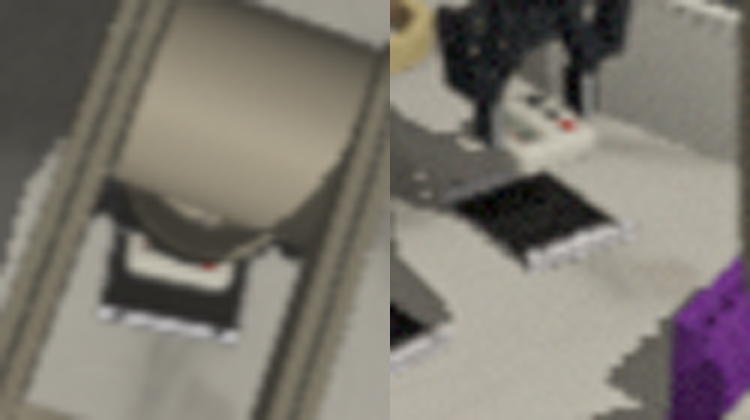

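Emit:
servo_tool(fingers=[0.052, 0.052, 0.052, 0.052, 0.052, 0.052, 0.052, 0.052, 0.052], linear=[[0, 0, 0.005], [0, 0, 0.012], [0, 0, 0.02], [0, 0, 0.027], [0, 0, 0.032], [0, 0, 0.035], [0, 0, 0.036], [0, 0, 0.036], [0, 0, 0.036]], rotation=[[0, 0, 0], [0, 0, 0], [0, 0, 0], [0, 0, 0], [0, 0, 0], [0, 0, 0], [0, 0, 0], [0, 0, 0], [0, 0, 0]])

```text
time: 9.4
tool_pos: [527.5, -126.6, 4.1]
tcp_rot: [180.0, -0.0, -10.4]
ft_force: [0.5, -0.6, -0.4]
finger_gap: 58.7
grip_force: 32.7
```

```bash
python3 -c "
from h import *;from bench import r
go(r,527.8,-126.8,-11,-10.4)
print(r.sense()['ft_force'])"
```

```text
t9.4 [ 527.5 -126.6    4.1] [180.   -0.  -10.4] gap58.7 grip33 lin [0.0003 0.0002 0.0151] rot [ 0.01 -0.03  0.01]
[ 0.4813115  -0.62646995 -0.44020688]
```

Emit:
servo_tool(fingers=[0.052, 0.052, 0.052, 0.052, 0.052, 0.052], linear=[[0, 0, 0.003], [0, 0, 0.006], [0, 0, 0.008], [0, 0, 0.01], [0, 0, 0.011], [0, 0, 0.011]], rotation=[[0, 0, 0], [0, 0, 0], [0, 0, 0], [0, 0, 0], [0, 0, 0], [0, 0, 0]])

```text
time: 10.0
tool_pos: [527.1, -126.4, -7.5]
tcp_rot: [-180.0, 0.0, -10.4]
ft_force: [0.6, -0.2, -0.5]
finger_gap: 58.8
grip_force: 32.7
```

```bash
python3 -c "
from h import *;from bench import r
go(r,527.8,-126.8,-11,-10.4)
print(r.sense()['ft_force'])"
```

```text
t10.0 [ 527.1 -126.4   -7.5] [-180.     0.   -10.4] gap58.8 grip33 lin [0.0008 0.0002 0.0035] rot [-0.    0.02  0.01]
[ 0.61463514 -0.189161   -0.4695564 ]
```

Emit:
servo_tool(fingers=[0.052, 0.052, 0.052, 0.052, 0.052], linear=[[0, 0, 0.001], [0, 0, 0.002], [0, 0, 0.003], [0, 0, 0.003], [0, 0, 0.003]], rotation=[[0, 0, 0], [0, 0, 0], [0, 0, 0], [0, 0, 0], [0, 0, 0]])

```text
time: 10.5
tool_pos: [527.2, -126.5, -10.3]
tcp_rot: [180.0, 0.0, -10.4]
ft_force: [-0.7, 0.5, -1.6]
finger_gap: 59.5
grip_force: 32.7
```

Emit:
servo_tool(fingers=[0.052, 0.052, 0.052, 0.052], linear=[[0, 0, 0.001], [0, 0, 0.001], [0, 0, 0.001], [0, 0, 0.001]], rotation=[[0, 0, 0], [0, 0, 0], [0, 0, 0], [0, 0, 0]])

```text
time: 10.9
tool_pos: [527.4, -126.5, -11.1]
tcp_rot: [180.0, -0.0, -10.4]
ft_force: [0.5, 0.8, 0.7]
finger_gap: 59.1
grip_force: 32.8
```

Emit:
servo_tool(fingers=[0.052, 0.052, 0.052, 0.052], linear=[[0, 0, 0.001], [0, 0, 0.001], [0, 0, 0.001], [0, 0, 0.001]], rotation=[[0, 0, 0], [0, 0, 0], [0, 0, 0], [0, 0, 0]])

```text
time: 11.3
tool_pos: [527.5, -126.5, -11.2]
tcp_rot: [-180.0, -0.0, -10.4]
ft_force: [-5.3, 0.9, 10.0]
finger_gap: 58.7
grip_force: 33.8
```

Emit:
servo_tool(fingers=[0.052, 0.052, 0.052, 0.052], linear=[[0, 0, 0.001], [0, 0, 0.001], [0, 0, 0.001], [0, 0, 0.001]], rotation=[[0, 0, 0], [0, 0, 0], [0, 0, 0], [0, 0, 0]])

```text
time: 11.7
tool_pos: [527.7, -126.6, -11.3]
tcp_rot: [180.0, -0.0, -10.4]
ft_force: [-9.4, 1.7, 18.8]
finger_gap: 59.2
grip_force: 34.7
```

Emit:
servo_tool(fingers=[0.052, 0.052, 0.076, 0.076, 0.076, 0.076, 0.076, 0.076, 0.076, 0.076], linear=[[0, 0, -0.0015], [0, 0, -0.0015], [0, 0, -0.0015], [0, 0, -0.0015], [0, 0, -0.0015], [0, 0, -0.005], [0, 0, -0.02], [0, 0, -0.06], [0, 0, -0.11], [0, 0, -0.16]], rotation=[[0, 0, 0], [0, 0, 0], [0, 0, 0], [0, 0, 0], [0, 0, 0], [0, 0, 0], [0, 0, 0], [0, 0, 0], [0, 0, 0], [0, 0, 0]])

```text
time: 12.7
tool_pos: [526.7, -126.3, 149.4]
tcp_rot: [-180.0, 0.0, -10.4]
ft_force: [1.4, 0.2, 0.1]
finger_gap: 75.7
grip_force: 0.0
```

Emit:
servo_tool(fingers=[0.085, 0.085, 0.085, 0.085, 0.085, 0.085, 0.085, 0.085], linear=[[0, 0, -0.05], [0, 0, -0.1], [0, 0.04, -0.12], [-0.03, 0.08, -0.12], [-0.06, 0.12, -0.12], [-0.1, 0.15, -0.12], [-0.12, 0.15, -0.12], [-0.12, 0.15, -0.12]], rotation=[[0, 0, 0], [0, 0, 0], [0, 0, 0], [0, 0, 0], [0, 0, 0], [0, 0, 0], [0, 0, 0], [0, 0, 0]])

```text
time: 13.5
tool_pos: [380.1, -253.1, 268.4]
tcp_rot: [179.9, -0.1, -10.6]
ft_force: [0.4, -0.1, -0.0]
finger_gap: 85.1
grip_force: 0.0
```

```bash
python3 -c "
from h import *;from bench import r;import pickle
go(r,545,-287,300,8)
s=r.snapshot('top');o=r.snapshot('scene');pickle.dump((s,o),open('b2.pkl','wb'))
f=[cv2.resize(a,None,fx=5,fy=5,interpolation=2) for a in (s['frame'][170:245,330:440],o['frame'][160:235,345:385])]
cv2.imwrite('pics/b2.png',np.hstack(f)[:,:,::-1])"
```

```text
t13.5 [ 380.1 -253.1  268.4] [ 1.799e+02 -1.000e-01 -1.060e+01] gap85.1 grip0 lin [ 0.1684  0.0031 -0.0313] rot [  0.08  -0.07 -18.57]
```

View pics/b2.png

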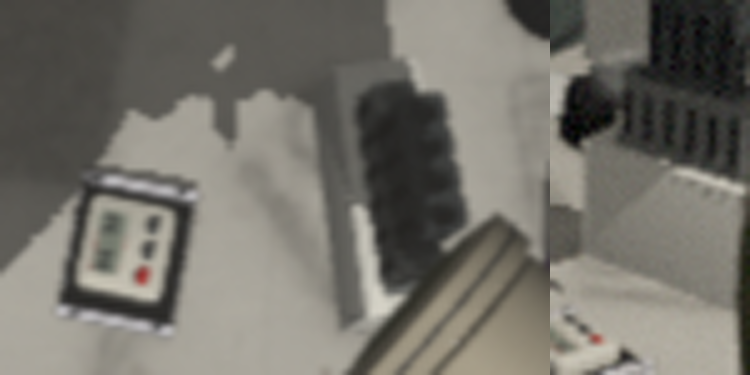

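Timer sits within its plate. The short cassette's near end is hidden by the arm, so I'll move the arm away and fit both cassettes numerically.

Emit:
servo_tool(fingers=[0.085, 0.085, 0.085, 0.085, 0.085, 0.085, 0.085, 0.085, 0.085], linear=[[0, -0.04, 0], [0, -0.09, 0], [0, -0.14, 0], [0, -0.19, 0], [0, -0.24, 0], [0, -0.28, 0], [0, -0.3, 0], [0, -0.3, 0], [0, -0.3, 0]], rotation=[[0, 0, 0], [0, 0, 0], [0, 0, 0], [0, 0, 0], [0, 0, 0], [0, 0, 0], [0, 0, 0], [0, 0, 0], [0, 0, 0]])

```text
time: 14.5
tool_pos: [436.5, 43.4, 267.0]
tcp_rot: [180.0, 0.0, -10.2]
ft_force: [-0.3, -0.4, 0.8]
finger_gap: 84.9
grip_force: 0.0
```

```bash
python3 -c "
from h import *;from bench import r;import pickle
s=r.snapshot('top');o=r.snapshot('scene');pickle.dump((s,o),open('b3.pkl','wb'))
print(r.sense()['tool_pos'])
g=cv2.cvtColor(s['frame'],7)
for v in range(178,242,2): print(v,g[v,392:432].tolist())
"
```

```text
[436.37899947  42.23177373 266.9153499 ]
178 [90, 86, 86, 86, 85, 86, 86, 87, 85, 85, 86, 86, 86, 86, 86, 90, 123, 148, 152, 152, 151, 151, 151, 152, 152, 152, 153, 152, 152, 151, 152, 152, 151, 150, 149, 149, 147, 145, 145, 146]
180 [91, 86, 86, 84, 86, 85, 86, 86, 85, 85, 86, 85, 85, 86, 85, 90, 122, 146, 149, 150, 150, 150, 150, 151, 152, 152, 152, 151, 151, 150, 151, 151, 151, 150, 150, 149, 149, 148, 147, 147]
182 [90, 84, 83, 83, 86, 92, 97, 100, 94, 89, 89, 91, 91, 93, 95, 95, 100, 103, 106, 136, 161, 160, 154, 152, 152, 152, 152, 152, 151, 151, 152, 150, 149, 149, 148, 149, 149, 148, 147, 147]
184 [87, 82, 82, 87, 114, 149, 165, 164, 139, 103, 97, 97, 96, 96, 96, 97, 97, 97, 97, 103, 139, 162, 158, 154, 153, 153, 153, 152, 151, 152, 151, 150, 149, 149, 148, 149, 147, 146, 145, 145]
186 [83, 79, 84, 91, 103, 135, 162, 166, 140, 103, 98, 95, 88, 84, 80, 73, 69, 69, 67, 70, 103, 146, 160, 155, 154, 154, 152, 151, 151, 152, 150, 150, 149, 147, 146, 146, 145, 144, 144, 140]
188 [80, 78, 82, 86, 92, 136, 169, 167, 140, 97, 81, 69, 59, 58, 56, 51, 50, 51, 51, 53, 63, 97, 114, 112, 1
[... 4306 characters left out ...]
 152, 155, 156, 157, 156, 157, 157, 157, 157, 156, 157, 157, 156, 157, 157, 156, 156]
236 [155, 154, 152, 150, 147, 137, 132, 139, 141, 134, 131, 136, 143, 149, 151, 152, 153, 154, 154, 152, 152, 155, 157, 158, 157, 157, 157, 157, 157, 158, 158, 157, 155, 155, 155, 155, 156, 157, 156, 157]
238 [157, 156, 155, 154, 153, 152, 152, 151, 149, 150, 152, 154, 155, 155, 156, 156, 157, 156, 155, 156, 156, 156, 157, 157, 157, 158, 158, 158, 158, 157, 156, 156, 156, 155, 154, 155, 155, 156, 157, 158]
240 [158, 157, 158, 158, 157, 156, 156, 155, 155, 154, 155, 156, 156, 156, 157, 157, 156, 157, 157, 157, 157, 157, 158, 157, 158, 158, 158, 158, 158, 157, 157, 157, 157, 157, 156, 156, 156, 157, 158, 157]
```

```bash
cat >> h.py <<'E'
def fitU(s,roi,m,B,P0):
    "joint fit: B list of box lists [(w,l,z0,z1),..] per object, P0 list of poses; union IoU"
    def ren(p):
        r_=np.zeros_like(m)
        for b,q in zip(B,p.reshape(-1,3)):
            for d in b:
                c=(proj(s,box(q,*d))-roi[:2]+.5)*8-.5
                cv2.fillConvexPoly(r_,cv2.convexHull(np.round(c*16).astype(np.int32)),1,shift=4)
        return r_
    def cost(p): r_=ren(p); return -float((r_&m).sum())/float((r_|m).sum())
    p0=np.array(P0,float).ravel(); best=None
    for k in range(3):
        sx=np.vstack([p0]+[p0+np.eye(len(p0))[i]*([8,8,6][i%3]) for i in range(len(p0))])
        o=minimize(cost,p0,method="Nelder-Mead",options=dict(initial_simplex=sx,xatol=.02,fatol=1e-6,maxiter=1500)); p0=o.x
    return p0.reshape(-1,3).round(2),round(-o.fun,3)
SHORT=lambda z:[(30,82,z,z+80),(24,92,z,z+8)]
LONG=lambda z:[(30,124,z,z+68),(24,133,z,z+8)]
E
python3 -c "
from h import *;import pickle
s,o=pickle.load(open('b3.pkl','rb')); roi=(396,180,432,232)
for t in(72,82,92):
    m=mask(s,roi,t,t,True); print(t,*fitU(s,roi,m,[SHORT(176),LONG(108)],[[545,-287,-82],[545,-280,-83]]))
    print(*fitU(s,roi,m,[SHORT(176),LONG(108)],[[550,-283,-78],[540,-285,-87]]))
# timer on dock
roi=(335,198,378,243); m=mask(s,roi,110,110,False,True)
g=cv2.cvtColor(s['frame'],7)
k=cv2.fillConvexPoly(np.zeros((400,640),np.uint8),proj(s,box([527.8,-126.8,-100.4],74,80,4,4))[[0,1,3,2]].round().astype(np.int32),1)
s['frame']=s['frame']*k[...,None]
for t in(90,110):
  m=mask(s,roi,t,t,False,True); print('timer',fit(s,roi,m,60,66,4,22,[527,-126,-100]))
"
```

```text
72 [[ 551.88 -285.7   -79.67]
 [ 560.83 -293.24  -82.19]] 0.844
[[ 552.05 -285.73  -79.72]
 [ 562.74 -292.75  -82.13]] 0.844
82 [[ 551.94 -286.62  -79.36]
 [ 559.96 -292.74  -82.21]] 0.884
[[ 550.53 -286.82  -79.63]
 [ 558.98 -292.97  -81.95]] 0.883
92 [[ 552.02 -287.33  -79.44]
 [ 559.65 -292.3   -82.14]] 0.926
[[ 551.66 -287.44  -79.46]
 [ 559.89 -292.45  -81.95]] 0.927
timer (array([ 528.87, -126.01, -100.18]), np.float64(0.958))
timer (array([ 528.85, -125.95, -100.68]), np.float64(0.945))
```

```bash
python3 -c "
from h import *;from bench import r
go(r,551.5,-287.5,295,10.5)"
```

```text
t14.6 [436.4  42.2 266.9] [180.   -0.  -10.4] gap85.0 grip0 lin [ 0.1727  0.3036 -0.028 ] rot [ 2.000e-02  0.000e+00 -2.089e+01]
```

Emit:
servo_tool(fingers=[0.085, 0.085, 0.085, 0.085, 0.085, 0.085, 0.085, 0.085, 0.085, 0.085], linear=[[0.01, 0.03, -0.02], [0.03, 0.07, -0.028], [0.06, 0.11, -0.028], [0.09, 0.15, -0.028], [0.115, 0.19, -0.028], [0.14, 0.23, -0.028], [0.16, 0.265, -0.028], [0.17, 0.29, -0.028], [0.1727, 0.3036, -0.028], [0.1727, 0.3036, -0.028]], rotation=[[0, 0, -3], [0, 0, -6], [0, 0, -9], [0, 0, -12], [0, 0, -15], [0, 0, -18], [0, 0, -20.9], [0, 0, -20.9], [0, 0, -20.9], [0, 0, -20.9]])

```text
time: 15.6
tool_pos: [550.3, -289.4, 294.2]
tcp_rot: [-180.0, 0.1, 10.3]
ft_force: [0.7, 0.5, -0.6]
finger_gap: 85.1
grip_force: 0.0
```

Emit:
servo_tool(fingers=[0.085, 0.085, 0.085, 0.085, 0.085, 0.085, 0.085, 0.085], linear=[[0, 0, 0.01], [0, 0, 0.025], [0, 0, 0.04], [0, 0, 0.055], [0, 0, 0.068], [0, 0, 0.076], [0, 0, 0.079], [0, 0, 0.079]], rotation=[[0, 0, 0], [0, 0, 0], [0, 0, 0], [0, 0, 0], [0, 0, 0], [0, 0, 0], [0, 0, 0], [0, 0, 0]])

```text
time: 16.4
tool_pos: [551.3, -287.0, 215.4]
tcp_rot: [-180.0, 0.0, 10.5]
ft_force: [0.3, 0.3, 0.4]
finger_gap: 84.9
grip_force: 0.0
```

```bash
python3 -c "
from h import *;from bench import r
go(r,551.5,-287.5,216,10.5);print(r.sense()['ft_force'])"
```

```text
t16.4 [ 551.3 -287.   215.4] [-180.     0.    10.5] gap84.9 grip0 lin [ 0.0001  0.0006 -0.0006] rot [-0.02  0.03  0.02]
[0.25886612 0.25646036 0.35741236]
```

Emit:
servo_tool(fingers=[0.022, 0.022, 0.022, 0.022, 0.022, 0.022, 0.022, 0.022, 0.022, 0.022], linear=[[0, 0, 0], [0, 0, 0], [0, 0, 0], [0, 0, 0], [0, 0, 0], [0, 0, 0], [0, 0, 0], [0, 0, 0], [0, 0, 0], [0, 0, 0]], rotation=[[0, 0, 0], [0, 0, 0], [0, 0, 0], [0, 0, 0], [0, 0, 0], [0, 0, 0], [0, 0, 0], [0, 0, 0], [0, 0, 0], [0, 0, 0]], force=45)

```text
time: 17.4
tool_pos: [551.7, -286.9, 216.4]
tcp_rot: [180.0, -0.0, 10.5]
ft_force: [-0.4, 1.3, 4.9]
finger_gap: 29.3
grip_force: 45.0
```

Emit:
servo_tool(fingers=[0.022, 0.022, 0.022, 0.022, 0.022, 0.022, 0.022], linear=[[0, 0, -0.003], [0, 0, -0.01], [0, 0, -0.025], [0, 0, -0.04], [0, 0, -0.055], [0, 0, -0.06], [0, 0, -0.06]], rotation=[[0, 0, 0], [0, 0, 0], [0, 0, 0], [0, 0, 0], [0, 0, 0], [0, 0, 0], [0, 0, 0]])

```text
time: 18.1
tool_pos: [552.1, -287.5, 277.8]
tcp_rot: [179.9, -0.1, 10.5]
ft_force: [0.4, 0.0, -1.3]
finger_gap: 29.3
grip_force: 44.4
```

```bash
python3 -c "
from h import *;from bench import r
go(r,507.4,220.7,200,-1.95);print(r.sense()['ft_force'])
s=r.snapshot('top');g=cv2.cvtColor(s['frame'],7);print(g[206,392:432].tolist())"
```

```text
t18.1 [ 552.1 -287.5  277.8] [ 1.799e+02 -1.000e-01  1.050e+01] gap29.3 grip44 lin [ 0.0486 -0.508   0.0769] rot [ 0.11 -0.14 12.46]
[ 0.3643722   0.03021221 -1.32533352]
[89, 125, 144, 146, 142, 122, 109, 131, 144, 146, 144, 119, 73, 54, 57, 74, 86, 73, 51, 39, 38, 42, 43, 45, 52, 59, 62, 61, 60, 59, 60, 61, 62, 74, 121, 150, 153, 153, 154, 151]
```

Emit:
servo_tool(fingers=[0.022, 0.022, 0.022, 0.022, 0.022, 0.022, 0.022, 0.022, 0.022, 0.022], linear=[[0.001, -0.01, 0], [0.003, -0.03, 0], [0.006, -0.06, 0], [0.01, -0.1, 0], [0.014, -0.145, 0], [0.018, -0.19, 0], [0.023, -0.235, 0], [0.027, -0.28, 0], [0.031, -0.325, 0], [0.035, -0.365, 0]], rotation=[[0, 0, 1], [0, 0, 2], [0, 0, 4], [0, 0, 6], [0, 0, 8], [0, 0, 10], [0, 0, 12.4], [0, 0, 12.4], [0, 0, 12.4], [0, 0, 12.4]])

```text
time: 19.15
tool_pos: [518.2, 80.3, 274.9]
tcp_rot: [-180.0, 0.1, -1.9]
ft_force: [1.2, 0.4, -0.7]
finger_gap: 29.5
grip_force: 44.5
```

```bash
python3 -c "
from h import *;from bench import r
go(r,507.4,220.7,100,-1.95)"
```

```text
t19.1 [518.2  80.3 274.9] [-1.8e+02  1.0e-01 -1.9e+00] gap29.5 grip45 lin [-0.0151 -0.14    0.1749] rot [-0.01  0.07  0.09]
```

Emit:
servo_tool(fingers=[0.022, 0.022, 0.022, 0.022, 0.022, 0.022, 0.022, 0.022, 0.022, 0.022], linear=[[-0.004, -0.04, 0], [-0.008, -0.075, 0], [-0.012, -0.105, 0.01], [-0.0145, -0.128, 0.03], [-0.0145, -0.138, 0.06], [-0.0145, -0.14, 0.095], [-0.0145, -0.14, 0.13], [-0.0145, -0.14, 0.155], [-0.0145, -0.14, 0.17], [-0.0145, -0.14, 0.175]], rotation=[[0, 0, 0], [0, 0, 0], [0, 0, 0], [0, 0, 0], [0, 0, 0], [0, 0, 0], [0, 0, 0], [0, 0, 0], [0, 0, 0], [0, 0, 0]])

```text
time: 20.15
tool_pos: [507.7, 218.1, 98.3]
tcp_rot: [179.9, 0.2, -1.9]
ft_force: [0.2, -0.9, -0.5]
finger_gap: 29.1
grip_force: 44.5
```

Emit:
servo_tool(fingers=[0.022, 0.022, 0.022, 0.022, 0.022, 0.022], linear=[[0, 0, 0.01], [0, 0, 0.02], [0, 0, 0.027], [0, 0, 0.03], [0, 0, 0.03], [0, 0, 0.03]], rotation=[[0, 0, 0], [0, 0, 0], [0, 0, 0], [0, 0, 0], [0, 0, 0], [0, 0, 0]])

```text
time: 20.75
tool_pos: [509.6, 218.7, 71.2]
tcp_rot: [-180.0, -0.0, -1.9]
ft_force: [0.6, 0.4, -1.4]
finger_gap: 28.9
grip_force: 44.5
```

```bash
python3 -c "
from h import *;from bench import r
go(r,507.4,220.7,44.4,-1.95)"
```

```text
t20.8 [509.6 218.7  71.2] [-180.    -0.    -1.9] gap28.9 grip44 lin [-0.0023 -0.0019  0.0268] rot [-0.01 -0.04  0.06]
```

Emit:
servo_tool(fingers=[0.022, 0.022, 0.022, 0.022, 0.022, 0.022, 0.022, 0.022], linear=[[-0.001, -0.001, 0.002], [-0.0023, -0.002, 0.008], [-0.0023, -0.002, 0.015], [-0.0023, -0.002, 0.02], [-0.0023, -0.002, 0.023], [-0.0023, -0.002, 0.0245], [-0.0023, -0.002, 0.0245], [-0.0023, -0.002, 0.0245]], rotation=[[0, 0, 0], [0, 0, 0], [0, 0, 0], [0, 0, 0], [0, 0, 0], [0, 0, 0], [0, 0, 0], [0, 0, 0]])

```text
time: 21.55
tool_pos: [507.3, 220.7, 46.5]
tcp_rot: [-180.0, -0.0, -1.9]
ft_force: [-0.2, 1.0, -1.4]
finger_gap: 28.8
grip_force: 44.5
```

Emit:
servo_tool(fingers=[0.022, 0.022, 0.022, 0.022, 0.022], linear=[[0, 0, 0.001], [0, 0, 0.002], [0, 0, 0.0025], [0, 0, 0.0025], [0, 0, 0.0025]], rotation=[[0, 0, 0], [0, 0, 0], [0, 0, 0], [0, 0, 0], [0, 0, 0]])

```text
time: 22.05
tool_pos: [507.4, 220.7, 44.5]
tcp_rot: [-180.0, -0.0, -1.9]
ft_force: [-2.5, -0.8, 5.3]
finger_gap: 29.0
grip_force: 45.2
```

Emit:
servo_tool(fingers=[0.022, 0.06, 0.06, 0.06, 0.06, 0.06, 0.06, 0.06, 0.06, 0.06], linear=[[0, 0, -0.0005], [0, 0, -0.0005], [0, 0, -0.0005], [0, 0, -0.0005], [0, 0, -0.0005], [0, 0, -0.01], [0, 0, -0.035], [0, 0, -0.08], [0, 0, -0.13], [0, 0, -0.18]], rotation=[[0, 0, 0], [0, 0, 0], [0, 0, 0], [0, 0, 0], [0, 0, 0], [0, 0, 0], [0, 0, 0], [0, 0, 0], [0, 0, 0], [0, 0, 0]])

```text
time: 23.05
tool_pos: [506.6, 220.5, 226.2]
tcp_rot: [180.0, 0.0, -1.9]
ft_force: [0.8, -0.4, 0.6]
finger_gap: 60.2
grip_force: 0.0
```

Emit:
servo_tool(fingers=[0.085, 0.085, 0.085, 0.085, 0.085, 0.085, 0.085, 0.085], linear=[[-0.01, 0.03, -0.02], [-0.025, 0.08, -0.03], [-0.045, 0.13, -0.03], [-0.06, 0.17, -0.03], [-0.07, 0.19, -0.03], [-0.07, 0.2, -0.03], [-0.07, 0.2, -0.03], [-0.07, 0.2, -0.03]], rotation=[[0, 0, 0], [0, 0, 0], [0, 0, 0], [0, 0, 0], [0, 0, 0], [0, 0, 0], [0, 0, 0], [0, 0, 0]])

```text
time: 23.85
tool_pos: [431.1, 23.7, 254.1]
tcp_rot: [-180.0, -0.0, -1.9]
ft_force: [-0.0, -0.2, 0.1]
finger_gap: 85.2
grip_force: 0.0
```

```bash
python3 -c "
from h import *;from bench import r;import pickle
s=r.snapshot('top');o=r.snapshot('scene');pickle.dump((s,o),open('b4.pkl','wb'))
roi=(396,180,432,232)
for t in(75,85,95):
    m=mask(s,roi,t,t,True); print(t,*fitU(s,roi,m,[LONG(108)],[[558,-290,-82]]))
g=cv2.cvtColor(s['frame'],7)
for v in range(196,248,3): print(v,g[v,240:275].tolist())
go(r,558,-291,250,8)
"
```

```text
75 [[ 555.17 -278.    -97.44]] 0.232
85 [[ 552.52 -281.54  -90.17]] 0.292
95 [[ 558.22 -288.88  -84.87]] 0.79
196 [153, 152, 152, 153, 152, 152, 152, 152, 151, 151, 151, 149, 130, 100, 87, 87, 86, 86, 86, 91, 123, 148, 150, 149, 149, 149, 149, 149, 150, 151, 150, 149, 147, 146, 145]
199 [153, 153, 153, 153, 153, 153, 153, 154, 155, 155, 154, 152, 126, 91, 86, 86, 86, 85, 85, 86, 92, 123, 148, 152, 152, 152, 151, 150, 151, 152, 152, 141, 109, 73, 65]
202 [154, 153, 152, 152, 151, 152, 153, 153, 153, 150, 149, 146, 123, 91, 86, 87, 86, 86, 86, 85, 94, 126, 151, 154, 153, 153, 153, 153, 153, 154, 143, 113, 86, 79, 73]
205 [153, 153, 154, 154, 154, 153, 153, 153, 150, 152, 153, 121, 73, 79, 88, 89, 91, 91, 85, 76, 92, 111, 112, 130, 150, 154, 155, 155, 155, 144, 120, 99, 95, 92, 76]
208 [153, 154, 155, 155, 155, 154, 153, 151, 131, 90, 60, 50, 46, 45, 45, 46, 46, 45, 45, 45, 57, 74, 94, 129, 151, 153, 153, 155, 153, 132, 108, 108, 105, 90, 79]
211 [153, 152, 153, 153, 153, 153, 151, 131, 91, 61, 50, 43, 42, 42, 47, 55, 55, 46, 41, 40, 41, 45, 70, 122, 151, 155, 155, 154, 146, 130, 119, 1
[... 1423 characters left out ...]
, 39, 42, 62, 83, 97, 106, 108, 110, 126, 139, 142, 140, 115, 111, 138, 143, 139]
241 [156, 157, 157, 157, 157, 155, 154, 154, 147, 139, 145, 148, 147, 132, 101, 86, 80, 80, 89, 92, 86, 82, 86, 87, 87, 89, 117, 140, 142, 130, 106, 116, 140, 142, 135]
244 [155, 157, 158, 157, 157, 157, 156, 157, 157, 158, 158, 159, 154, 127, 92, 88, 87, 87, 87, 87, 86, 86, 86, 87, 89, 97, 123, 142, 140, 122, 102, 122, 141, 142, 124]
247 [158, 158, 158, 157, 156, 157, 156, 156, 157, 157, 157, 154, 129, 93, 87, 87, 86, 87, 86, 86, 86, 87, 86, 88, 92, 118, 139, 143, 140, 116, 105, 130, 142, 140, 114]
t23.9 [430.9  24.1 253.7] [-180.     0.    -1.8] gap85.1 grip0 lin [0.137  0.3109 0.0036] rot [-0.02  0.02 -9.81]
```

```bash
python3 -c "
from h import *;import pickle
s,o=pickle.load(open('b4.pkl','rb'));g=cv2.cvtColor(s['frame'],7)
for v in range(182,236,3): print(v,g[v,394:428].tolist())
for v in range(200,243): print(v,g[v,248:262].mean().round(1),end=' ')
"
```

```text
182 [83, 83, 87, 92, 97, 100, 94, 90, 90, 91, 91, 93, 95, 95, 103, 134, 158, 165, 165, 160, 153, 152, 152, 152, 153, 151, 151, 151, 151, 150, 149, 148, 148, 149]
185 [82, 86, 105, 140, 163, 165, 139, 103, 97, 97, 97, 95, 95, 96, 97, 100, 124, 137, 148, 165, 161, 155, 153, 153, 152, 151, 151, 151, 150, 150, 149, 148, 147, 147]
188 [82, 86, 92, 137, 169, 167, 139, 98, 81, 72, 79, 90, 81, 64, 59, 59, 64, 75, 90, 119, 144, 152, 153, 153, 154, 153, 152, 153, 152, 151, 151, 150, 149, 147]
191 [81, 85, 93, 122, 155, 165, 137, 79, 47, 49, 68, 85, 90, 79, 66, 57, 65, 78, 94, 124, 152, 158, 154, 153, 152, 153, 152, 153, 154, 153, 152, 150, 150, 149]
194 [81, 84, 89, 98, 140, 167, 144, 93, 61, 57, 56, 75, 90, 83, 69, 70, 73, 74, 84, 96, 124, 149, 155, 154, 154, 154, 155, 154, 154, 153, 152, 151, 149, 149]
197 [83, 84, 87, 92, 134, 168, 169, 137, 76, 46, 48, 68, 86, 88, 75, 58, 55, 61, 77, 93, 124, 148, 154, 154, 155, 156, 156, 155, 154, 154, 153, 152, 151, 151]
200 [83, 84, 87, 92, 111, 149, 168, 147, 95, 58, 58, 60, 75, 91, 90, 83, 81, 80, 80, 88, 98, 127, 150, 155, 156, 156, 156, 156, 155, 15
[... 1502 characters left out ...]
02, 127, 165, 190, 197, 196, 192, 191, 193, 192, 186, 186, 190, 189, 189, 188, 187, 186, 182, 170, 159, 157, 157, 157, 156, 156, 156]
233 [148, 144, 140, 121, 95, 87, 85, 93, 118, 155, 174, 170, 164, 165, 165, 164, 161, 159, 158, 156, 154, 153, 152, 155, 157, 157, 157, 157, 156, 157, 157, 158, 157, 158]
200 111.8 201 111.5 202 110.6 203 103.3 204 95.5 205 103.6 206 109.3 207 82.6 208 58.9 209 56.6 210 52.7 211 49.9 212 49.4 213 51.1 214 56.1 215 54.8 216 51.2 217 48.6 218 48.1 219 49.6 220 54.6 221 54.9 222 52.9 223 49.0 224 47.6 225 49.6 226 53.0 227 54.6 228 53.4 229 51.6 230 51.1 231 53.0 232 55.3 233 57.3 234 57.1 235 59.6 236 59.9 237 51.9 238 48.1 239 72.9 240 107.1 241 111.0 242 113.1
```

```bash
python3 -c "
from h import *;import pickle
s,o=pickle.load(open('b4.pkl','rb'));s['frame']=s['frame'].copy();s['frame'][:187]=170
a,b=ray(s,409,191,176),ray(s,414.1,221,176);print(ray(s,411.6,206,176),np.degrees(np.arctan2(*(a-b)[::-1])),np.hypot(*(a-b)))
k=cv2.fillConvexPoly(np.zeros((400,640),np.uint8),np.array([[401,187],[417,187],[424,230],[403,230]],np.int32),1);s['frame'][k==0]=170
roi=(396,180,432,232)
for t in(108,115,122):
    m=mask(s,roi,t,t,True); print(t,*fitU(s,roi,m,[LONG(108)],[[558,-290,-82]]))
# short: inner webs rows on dock
print(ray(s,255,220.7,84), ray(s,255,222,84))
"
```

```text
[ 552.01090634 -291.84217685] 9.1263610926776 95.5033148407714
108 [[ 557.87 -288.84  -82.42]] 0.843
115 [[ 557.46 -289.58  -82.37]] 0.868
122 [[ 557.34 -289.5   -81.73]] 0.89
[505.36313749 207.53739781] [501.04179659 207.31448416]
```

```bash
python3 -c "
from h import *;import pickle
from scipy.ndimage import map_coordinates
s,o=pickle.load(open('b4.pkl','rb'));g=cv2.cvtColor(s['frame'],7).astype(float)
def prof(c,yaw,z,ts,ws=(-3,0,3)):
    a=np.radians(yaw+90);d=np.array([np.cos(a),np.sin(a)]);n=np.array([-d[1],d[0]])
    P=np.array([[*(c+d*t+n*w),z] for t in ts for w in ws]);q=proj(s,P)
    return map_coordinates(g,[q[:,1],q[:,0]],order=1).reshape(len(ts),-1).mean(1)
ts=np.arange(-75,76,2.5)
for lab,c,yaw,z,t in(('long',(555,-290.5),-81.5,176,ts),('short',(507.4,220.7),-91.95,84,np.arange(-60,61,2.5))):
    p=prof(np.array(c),yaw,z,t);print(lab,[(float(x),int(y)) for x,y in zip(t,p)])
for c in(552,557): print(c,proj(s,box([c,-291,-81.5],24,133,108,116)).round(1).tolist(),proj(s,box([c,-291,-81.5],30,124,108,176)).round(1).tolist())
"
```

```text
long [(-75.0, 185), (-72.5, 176), (-70.0, 160), (-67.5, 141), (-65.0, 119), (-62.5, 98), (-60.0, 89), (-57.5, 68), (-55.0, 56), (-52.5, 53), (-50.0, 54), (-47.5, 61), (-45.0, 77), (-42.5, 88), (-40.0, 85), (-37.5, 70), (-35.0, 56), (-32.5, 53), (-30.0, 54), (-27.5, 61), (-25.0, 74), (-22.5, 87), (-20.0, 88), (-17.5, 75), (-15.0, 58), (-12.5, 52), (-10.0, 52), (-7.5, 58), (-5.0, 69), (-2.5, 84), (0.0, 89), (2.5, 76), (5.0, 62), (7.5, 53), (10.0, 52), (12.5, 58), (15.0, 73), (17.5, 85), (20.0, 88), (22.5, 81), (25.0, 62), (27.5, 54), (30.0, 53), (32.5, 57), (35.0, 70), (37.5, 80), (40.0, 87), (42.5, 81), (45.0, 62), (47.5, 54), (50.0, 51), (52.5, 54), (55.0, 63), (57.5, 80), (60.0, 91), (62.5, 96), (65.0, 97), (67.5, 98), (70.0, 100), (72.5, 103), (75.0, 103)]
short [(-60.0, 51), (-57.5, 44), (-55.0, 45), (-52.5, 49), (-50.0, 50), (-47.5, 50), (-45.0, 51), (-42.5, 51), (-40.0, 48), (-37.5, 44), (-35.0, 42), (-32.5, 41), (-30.0, 43), (-27.5, 50), (-25.0, 55), (-22.5, 57), (-20.0, 52), (-17.5, 45), (-15.0, 42), (-12.5, 42), (-10.0, 43), (-7.5, 48), (-5.0, 54), (-2.5, 57), (0.0, 54), (2.5, 46), (5.0, 42), (7.5, 42), (10.0, 43), (12.5, 47), (15.0, 53), (17.5, 57), (20.0, 57), (22.5, 49), (25.0, 44), (27.5, 42), (30.0, 42), (32.5, 45), (35.0, 50), (37.5, 53), (40.0, 47), (42.5, 58), (45.0, 75), (47.5, 90), (50.0, 85), (52.5, 81), (55.0, 85), (57.5, 94), (60.0, 105)]
552 [[407.3, 229.8], [401.1, 189.5], [414.7, 228.9], [408.3, 188.7], [406.9, 230.0], [400.7, 190.0], [414.2, 229.1], [407.9, 189.1]] [[409.6, 226.2], [403.5, 187.2], [419.2, 225.1], [413.0, 186.1], [405.7, 228.8], [400.0, 191.5], [414.9, 227.7], [409.0, 190.4]]
557 [[407.3, 228.2], [401.1, 188.0], [414.7, 227.3], [408.3, 187.2], [406.9, 228.5], [400.7, 188.5], [414.2, 227.6], [407.9, 187.7]] [[409.6, 224.6], [403.5, 185.7], [419.2, 223.5], [413.0, 184.5], [405.7, 227.2], [400.0, 190.0], [414.9, 226.1], [409.0, 188.9]]
```

```bash
python3 -c "
from h import *;from bench import r
go(r,554,-290.8,215,8.5)"
```

```text
t23.9 [430.9  24.1 253.7] [-180.     0.    -1.8] gap85.1 grip0 lin [0.133  0.3109 0.0386] rot [ -0.02   0.02 -10.31]
```

Emit:
servo_tool(fingers=[0.085, 0.085, 0.085, 0.085, 0.085, 0.085, 0.085, 0.085, 0.085, 0.085], linear=[[0.01, 0.03, 0], [0.03, 0.07, 0], [0.05, 0.115, 0], [0.07, 0.16, 0], [0.09, 0.205, 0], [0.11, 0.25, 0], [0.125, 0.285, 0.01], [0.133, 0.305, 0.025], [0.133, 0.311, 0.0385], [0.133, 0.311, 0.0385]], rotation=[[0, 0, -2], [0, 0, -4], [0, 0, -6], [0, 0, -8], [0, 0, -10], [0, 0, -10.3], [0, 0, -10.3], [0, 0, -10.3], [0, 0, -10.3], [0, 0, -10.3]])

```text
time: 24.95
tool_pos: [552.2, -290.8, 211.4]
tcp_rot: [-179.8, 0.3, 8.4]
ft_force: [-1.3, 0.5, -0.0]
finger_gap: 84.9
grip_force: 0.0
```

Emit:
servo_tool(fingers=[0.085, 0.085, 0.085, 0.085, 0.085, 0.085, 0.085, 0.085], linear=[[0, 0, 0.01], [0, 0, 0.025], [0, 0, 0.04], [0, 0, 0.055], [0, 0, 0.068], [0, 0, 0.076], [0, 0, 0.079], [0, 0, 0.079]], rotation=[[0, 0, 0], [0, 0, 0], [0, 0, 0], [0, 0, 0], [0, 0, 0], [0, 0, 0], [0, 0, 0], [0, 0, 0]])

```text
time: 25.75
tool_pos: [553.1, -292.1, 135.9]
tcp_rot: [-180.0, 0.0, 8.4]
ft_force: [-0.0, 0.3, -0.6]
finger_gap: 85.0
grip_force: 0.0
```

```bash
python3 -c "
from h import *;from bench import r
go(r,554,-290.8,136,8.5);print(r.sense()['ft_force'])"
```

```text
t25.8 [ 553.1 -292.1  135.9] [-180.     0.     8.4] gap85.0 grip0 lin [ 0.0011 -0.0011 -0.0001] rot [-0.02  0.03 -0.09]
[-0.04522967  0.29164129 -0.64203595]
```

Emit:
servo_tool(fingers=[0.085, 0.022, 0.022, 0.022, 0.022, 0.022, 0.022, 0.022, 0.022, 0.022], linear=[[0.001, -0.001, 0], [0.001, -0.001, 0], [0.001, -0.001, 0], [0.001, -0.001, 0], [0.001, -0.001, 0], [0.001, -0.001, 0], [0.001, -0.001, 0], [0.001, -0.001, 0], [0.001, -0.001, 0], [0.001, -0.001, 0]], rotation=[[0, 0, 0], [0, 0, 0], [0, 0, 0], [0, 0, 0], [0, 0, 0], [0, 0, 0], [0, 0, 0], [0, 0, 0], [0, 0, 0], [0, 0, 0]])

```text
time: 26.75
tool_pos: [554.3, -291.2, 136.7]
tcp_rot: [180.0, -0.0, 8.4]
ft_force: [-0.2, -0.6, 4.3]
finger_gap: 29.1
grip_force: 45.7
```

Emit:
servo_tool(fingers=[0.022, 0.022, 0.022, 0.022, 0.022, 0.022, 0.022, 0.022], linear=[[0, 0, -0.002], [0, 0, -0.01], [0, 0, -0.03], [0, 0, -0.06], [0, 0, -0.09], [0, 0, -0.11], [0, 0, -0.12], [0, 0, -0.12]], rotation=[[0, 0, 0], [0, 0, 0], [0, 0, 0], [0, 0, 0], [0, 0, 0], [0, 0, 0], [0, 0, 0], [0, 0, 0]])

```text
time: 27.55
tool_pos: [554.7, -291.3, 258.1]
tcp_rot: [179.9, -0.1, 8.4]
ft_force: [0.6, 0.0, -1.4]
finger_gap: 29.1
grip_force: 45.0
```

```bash
python3 -c "
from h import *;from bench import r
go(r,568.3,384.6,150,-1.0)"
```

```text
t27.6 [ 554.7 -291.3  258.1] [ 1.799e+02 -1.000e-01  8.400e+00] gap29.1 grip45 lin [ 0.1121 -0.6668  0.1072] rot [ 0.09 -0.13  9.42]
```

Emit:
servo_tool(fingers=[0.022, 0.022, 0.022, 0.022, 0.022, 0.022, 0.022, 0.022, 0.022, 0.022], linear=[[0.002, -0.01, 0], [0.005, -0.03, 0], [0.01, -0.06, 0], [0.017, -0.1, 0], [0.024, -0.145, 0], [0.032, -0.19, 0], [0.039, -0.235, 0], [0.047, -0.28, 0], [0.054, -0.325, 0], [0.062, -0.37, 0]], rotation=[[0, 0, 1], [0, 0, 2], [0, 0, 3], [0, 0, 4], [0, 0, 5], [0, 0, 6], [0, 0, 7], [0, 0, 8], [0, 0, 9.4], [0, 0, 9.4]])

```text
time: 28.55
tool_pos: [560.0, 85.9, 254.2]
tcp_rot: [180.0, 0.2, -1.0]
ft_force: [0.5, 0.2, -0.8]
finger_gap: 29.0
grip_force: 45.0
```

```bash
python3 -c "
from h import *;from bench import r
go(r,568.3,384.6,60,-1.0)"
```

```text
t28.6 [560.   85.9 254.2] [180.    0.2  -1. ] gap29.0 grip45 lin [ 0.0034 -0.2989  0.1941] rot [ 0.01  0.17 -0.04]
```

Emit:
servo_tool(fingers=[0.022, 0.022, 0.022, 0.022, 0.022, 0.022, 0.022, 0.022, 0.022, 0.022], linear=[[0.001, -0.045, 0], [0.002, -0.09, 0], [0.003, -0.135, 0], [0.0034, -0.18, 0], [0.0034, -0.22, 0], [0.0034, -0.255, 0.005], [0.0034, -0.28, 0.02], [0.0034, -0.295, 0.045], [0.0034, -0.299, 0.075], [0.0034, -0.299, 0.11]], rotation=[[0, 0, 0], [0, 0, 0], [0, 0, 0], [0, 0, 0], [0, 0, 0], [0, 0, 0], [0, 0, 0], [0, 0, 0], [0, 0, 0], [0, 0, 0]])

```text
time: 29.55
tool_pos: [568.9, 383.9, 143.7]
tcp_rot: [180.0, 0.1, -0.9]
ft_force: [0.4, 0.6, -0.9]
finger_gap: 28.8
grip_force: 45.0
```

Emit:
servo_tool(fingers=[0.022, 0.022, 0.022, 0.022, 0.022, 0.022, 0.022, 0.022], linear=[[0, 0, 0.03], [0, 0, 0.055], [0, 0, 0.07], [0, 0, 0.08], [0, 0, 0.084], [0, 0, 0.084], [0, 0, 0.084], [0, 0, 0.084]], rotation=[[0, 0, 0], [0, 0, 0], [0, 0, 0], [0, 0, 0], [0, 0, 0], [0, 0, 0], [0, 0, 0], [0, 0, 0]])

```text
time: 30.35
tool_pos: [570.8, 383.6, 64.0]
tcp_rot: [-179.9, -0.1, -1.0]
ft_force: [-1.0, -0.4, -1.0]
finger_gap: 29.4
grip_force: 45.0
```

```bash
python3 -c "
from h import *;from bench import r
go(r,568.3,384.6,32.7,-1.0)"
```

```text
t30.4 [570.8 383.6  64. ] [-1.799e+02 -1.000e-01 -1.000e+00] gap29.4 grip45 lin [-0.0026 -0.001   0.0313] rot [-0.08 -0.13  0.02]
```

Emit:
servo_tool(fingers=[0.022, 0.022, 0.022, 0.022, 0.022, 0.022, 0.022, 0.022], linear=[[-0.001, -0.001, 0.003], [-0.0025, -0.001, 0.01], [-0.0025, -0.001, 0.018], [-0.0025, -0.001, 0.024], [-0.0025, -0.001, 0.028], [-0.0025, -0.001, 0.029], [-0.0025, -0.001, 0.029], [-0.0025, -0.001, 0.029]], rotation=[[0, 0, 0], [0, 0, 0], [0, 0, 0], [0, 0, 0], [0, 0, 0], [0, 0, 0], [0, 0, 0], [0, 0, 0]])

```text
time: 31.15
tool_pos: [567.4, 384.0, 33.2]
tcp_rot: [-180.0, -0.0, -1.0]
ft_force: [-1.1, -0.5, -1.4]
finger_gap: 29.0
grip_force: 45.0
```

Emit:
servo_tool(fingers=[0.022, 0.022, 0.022, 0.022, 0.022], linear=[[0, 0, 0.001], [0, 0, 0.002], [0, 0, 0.0025], [0, 0, 0.0025], [0, 0, 0.0025]], rotation=[[0, 0, 0], [0, 0, 0], [0, 0, 0], [0, 0, 0], [0, 0, 0]])

```text
time: 31.65
tool_pos: [567.6, 384.2, 32.7]
tcp_rot: [-180.0, -0.0, -1.0]
ft_force: [-6.1, -3.7, 10.3]
finger_gap: 29.0
grip_force: 46.5
```

Emit:
servo_tool(fingers=[0.022, 0.06, 0.06, 0.06, 0.06, 0.06, 0.06, 0.06, 0.06, 0.06], linear=[[0, 0, -0.0015], [0, 0, -0.0015], [0, 0, -0.0015], [0, 0, -0.0015], [0, 0, -0.0015], [0, 0, -0.01], [0, 0, -0.035], [0, 0, -0.08], [0, 0, -0.13], [0, 0, -0.18]], rotation=[[0, 0, 0], [0, 0, 0], [0, 0, 0], [0, 0, 0], [0, 0, 0], [0, 0, 0], [0, 0, 0], [0, 0, 0], [0, 0, 0], [0, 0, 0]])

```text
time: 32.65
tool_pos: [567.0, 383.8, 213.0]
tcp_rot: [180.0, 0.0, -1.0]
ft_force: [1.4, 0.1, -0.0]
finger_gap: 60.0
grip_force: 0.0
```

Emit:
servo_tool(fingers=[0.085, 0.085, 0.085, 0.085, 0.085, 0.085, 0.085, 0.085, 0.085, 0.085], linear=[[-0.01, 0.03, -0.02], [-0.025, 0.07, -0.04], [-0.04, 0.115, -0.04], [-0.055, 0.16, -0.04], [-0.07, 0.205, -0.04], [-0.085, 0.25, -0.04], [-0.1, 0.295, -0.04], [-0.115, 0.33, -0.04], [-0.13, 0.34, -0.04], [-0.13, 0.34, -0.04]], rotation=[[0, 0, 0], [0, 0, 0], [0, 0, 0], [0, 0, 0], [0, 0, 0], [0, 0, 0], [0, 0, 0], [0, 0, 0], [0, 0, 0], [0, 0, 0]])

```text
time: 33.65
tool_pos: [430.7, 44.9, 251.8]
tcp_rot: [180.0, -0.1, -1.1]
ft_force: [1.0, -0.1, -0.1]
finger_gap: 84.9
grip_force: 0.0
```

```bash
cat > prof.py <<'E'
from h import *
from scipy.ndimage import map_coordinates
def prof(s,c,yaw,z,ts,ws=(-3,0,3)):
    g=cv2.cvtColor(s["frame"],7).astype(float)
    a=np.radians(yaw+90);d=np.array([np.cos(a),np.sin(a)]);n=np.array([-d[1],d[0]])
    P=np.array([[*(np.array(c)+d*t+n*w),z] for t in ts for w in ws]);q=proj(s,P)
    p=map_coordinates(g,[q[:,1],q[:,0]],order=1).reshape(len(ts),-1).mean(1)
    return " ".join(f"{x:g}:{y:.0f}" for x,y in zip(ts,p))
E
python3 -c "
from prof import *;from bench import r;import pickle
s=r.snapshot('top');o=r.snapshot('scene');pickle.dump((s,o),open('b5.pkl','wb'))
go(r,555,-290,180,8)
print(prof(s,(568.3,384.6),-89,72,np.arange(-80,81,2.5)))
roi=(385,175,435,242);g=cv2.cvtColor(s['frame'],7)
for v in range(180,240,4): print(v,g[v,388:430].tolist())
"
```

```text
t33.8 [431.9  46.4 251.6] [-1.8e+02 -1.0e-01 -1.0e+00] gap84.7 grip0 lin [0.129  0.3342 0.0717] rot [-0.01 -0.11 -9.03]
-80:50 -77.5:51 -75:54 -72.5:59 -70:64 -67.5:67 -65:74 -62.5:81 -60:84 -57.5:66 -55:56 -52.5:51 -50:51 -47.5:60 -45:74 -42.5:86 -40:86 -37.5:68 -35:57 -32.5:51 -30:51 -27.5:58 -25:71 -22.5:84 -20:86 -17.5:73 -15:60 -12.5:51 -10:51 -7.5:57 -5:68 -2.5:83 0:85 2.5:74 5:60 7.5:52 10:53 12.5:59 15:70 17.5:81 20:85 22.5:79 25:64 27.5:56 30:55 32.5:60 35:71 37.5:81 40:86 42.5:83 45:67 47.5:58 50:55 52.5:58 55:69 57.5:82 60:93 62.5:101 65:119 67.5:122 70:116 72.5:109 75:130 77.5:146 80:149
180 [150, 149, 147, 123, 90, 86, 85, 85, 85, 86, 87, 86, 85, 85, 86, 85, 85, 85, 87, 91, 121, 146, 149, 150, 149, 149, 149, 150, 150, 151, 151, 150, 149, 150, 149, 150, 150, 149, 149, 148, 148, 146]
184 [147, 147, 143, 119, 87, 82, 82, 87, 113, 148, 164, 166, 167, 166, 166, 167, 167, 166, 166, 168, 168, 169, 169, 169, 169, 164, 157, 154, 153, 152, 152, 150, 151, 150, 151, 149, 148, 148, 148, 147, 147, 145]
188 [138, 133, 126, 106, 81, 79, 82, 86, 92, 135, 168, 169, 169, 169, 169, 169, 170
[... 1963 characters left out ...]
83, 183, 171, 156, 155, 155, 154, 155, 155, 155, 155, 155, 155]
228 [152, 150, 147, 144, 141, 136, 130, 125, 114, 97, 90, 92, 96, 104, 135, 170, 189, 195, 195, 193, 193, 191, 186, 178, 180, 188, 188, 187, 185, 185, 183, 176, 164, 157, 156, 156, 156, 156, 156, 156, 156, 157]
232 [155, 155, 153, 151, 150, 149, 146, 141, 135, 113, 89, 91, 94, 97, 110, 156, 190, 193, 192, 192, 192, 189, 184, 181, 178, 176, 171, 165, 161, 162, 164, 164, 160, 157, 157, 157, 157, 157, 156, 156, 157, 157]
236 [156, 156, 156, 155, 154, 153, 152, 149, 146, 136, 132, 137, 140, 134, 130, 135, 142, 148, 150, 152, 152, 153, 153, 151, 150, 153, 156, 156, 157, 156, 155, 156, 157, 157, 157, 156, 154, 153, 154, 155, 156, 155]
```

```bash
python3 -c "
from prof import *;import pickle
s,o=pickle.load(open('b5.pkl','rb'))
L=np.array([ray(s,u,v,108) for u,v in((396.9,188),(397.6,192),(398.9,200),(398.8,204),(400.3,212),(400.6,216),(402.1,224),(402,228))])
Rr=np.array([ray(s,u,v,108) for u,v in((414.4,188),(415.9,200),(416.4,204),(417.2,208),(417.8,216),(418.2,220),(419.2,224),(419.8,228))])
for A in(L,Rr):
    k=np.polyfit(A[:,0],A[:,1],1); print('slope deg',np.degrees(np.arctan(k[0])),'y at 555',np.polyval(k,555))
print(prof(s,(555,-292),-82,108,np.arange(-110,-70,2.),(-10,0,10)))
print(prof(s,(555,-292),-82,108,np.arange(70,110,2.),(-18,-14)))
print(prof(s,(555,-292),-82,108,np.arange(70,110,2.),(0,10)))
print('short',prof(s,(507.4,220.7),-91.95,84,np.arange(-30,31,2.5)))
"
```

```text
slope deg 7.243878463972499 y at 555 -265.9663778709672
slope deg 6.8339541040054765 y at 555 -322.5428278073971
-110:157 -108:156 -106:156 -104:156 -102:156 -100:155 -98:156 -96:156 -94:155 -92:154 -90:152 -88:148 -86:146 -84:147 -82:152 -80:161 -78:174 -76:185 -74:189 -72:190
70:170 72:169 74:169 76:169 78:169 80:169 82:168 84:167 86:163 88:154 90:136 92:130 94:129 96:127 98:125 100:122 102:120 104:119 106:116 108:113
70:169 72:169 74:169 76:169 78:168 80:167 82:167 84:164 86:159 88:144 90:121 92:99 94:88 96:85 98:85 100:85 102:86 104:86 106:86 108:86
short -30:43 -27.5:50 -25:55 -22.5:57 -20:53 -17.5:46 -15:43 -12.5:42 -10:43 -7.5:48 -5:54 -2.5:57 0:53 2.5:46 5:42 7.5:41 10:43 12.5:47 15:53 17.5:57 20:57 22.5:48 25:43 27.5:42 30:43
```

```bash
python3 -c "
from h import *;from bench import r
go(r,560.5,-293.6,160,7.05)"
```

```text
t33.8 [431.9  46.4 251.6] [-1.8e+02 -1.0e-01 -1.0e+00] gap84.7 grip0 lin [0.1345 0.3377 0.0917] rot [-0.01 -0.11 -8.08]
```

Emit:
servo_tool(fingers=[0.085, 0.085, 0.085, 0.085, 0.085, 0.085, 0.085, 0.085, 0.085, 0.085], linear=[[0.01, 0.03, 0], [0.03, 0.075, 0], [0.05, 0.12, 0], [0.07, 0.165, 0.01], [0.09, 0.21, 0.025], [0.11, 0.255, 0.045], [0.125, 0.295, 0.065], [0.133, 0.325, 0.08], [0.1345, 0.3375, 0.09], [0.1345, 0.3375, 0.0915]], rotation=[[0, 0, -2], [0, 0, -4], [0, 0, -6], [0, 0, -8], [0, 0, -8], [0, 0, -8], [0, 0, -8], [0, 0, -8], [0, 0, -8], [0, 0, -8]])

```text
time: 34.75
tool_pos: [559.9, -293.5, 156.6]
tcp_rot: [-179.9, 0.2, 7.0]
ft_force: [0.5, 0.9, -0.6]
finger_gap: 85.1
grip_force: 0.0
```

Emit:
servo_tool(fingers=[0.085, 0.085, 0.085, 0.085, 0.085, 0.085, 0.085, 0.085, 0.085], linear=[[0, 0, 0.01], [0, 0, 0.025], [0, 0, 0.04], [0, 0, 0.055], [0, 0, 0.07], [0, 0, 0.082], [0, 0, 0.09], [0, 0, 0.093], [0, 0, 0.093]], rotation=[[0, 0, 0], [0, 0, 0], [0, 0, 0], [0, 0, 0], [0, 0, 0], [0, 0, 0], [0, 0, 0], [0, 0, 0], [0, 0, 0]])

```text
time: 35.65
tool_pos: [560.0, -293.4, 65.9]
tcp_rot: [-180.0, 0.0, 7.0]
ft_force: [-1.3, -0.7, 0.5]
finger_gap: 85.2
grip_force: 0.0
```

```bash
python3 -c "
from h import *;from bench import r
go(r,560.5,-293.6,66,7.05);print(r.sense()['ft_force'])"
```

```text
t35.6 [ 560.  -293.4   65.9] [-180.    0.    7.] gap85.2 grip0 lin [ 0.0004  0.0002 -0.0001] rot [-0.02  0.02 -0.04]
[-1.25336832 -0.65109019  0.46528616]
```

Emit:
servo_tool(fingers=[0.048, 0.048, 0.048, 0.048, 0.048, 0.048, 0.048, 0.048], linear=[[0, 0, 0], [0, 0, 0], [0, 0, 0], [0, 0, 0], [0, 0, 0], [0, 0, 0], [0, 0, 0], [0, 0, 0]], rotation=[[0, 0, 0], [0, 0, 0], [0, 0, 0], [0, 0, 0], [0, 0, 0], [0, 0, 0], [0, 0, 0], [0, 0, 0]], force=50)

```text
time: 36.45
tool_pos: [561.0, -294.1, 67.5]
tcp_rot: [179.9, -0.1, 7.0]
ft_force: [0.7, -1.8, 4.7]
finger_gap: 54.8
grip_force: 54.4
```

Emit:
servo_tool(fingers=[0.048, 0.048, 0.048, 0.048, 0.048, 0.048, 0.048, 0.048], linear=[[0, 0, -0.002], [0, 0, -0.008], [0, 0, -0.025], [0, 0, -0.05], [0, 0, -0.075], [0, 0, -0.095], [0, 0, -0.1], [0, 0, -0.1]], rotation=[[0, 0, 0], [0, 0, 0], [0, 0, 0], [0, 0, 0], [0, 0, 0], [0, 0, 0], [0, 0, 0], [0, 0, 0]])

```text
time: 37.25
tool_pos: [560.9, -293.8, 168.0]
tcp_rot: [179.9, -0.1, 7.0]
ft_force: [-0.5, 0.9, -2.8]
finger_gap: 55.0
grip_force: 53.6
```

```bash
python3 -c "
from h import *;from bench import r
go(r,565.4,41.2,110,-3.65);print(r.sense()['ft_force'])"
```

```text
t37.2 [ 560.9 -293.8  168. ] [ 1.799e+02 -1.000e-01  7.000e+00] gap55.0 grip54 lin [ 0.0453 -0.332   0.0576] rot [ 0.08 -0.13 10.67]
[-0.51074459  0.92493254 -2.81993563]
```

Emit:
servo_tool(fingers=[0.048, 0.048, 0.048, 0.048, 0.048, 0.048, 0.048, 0.048, 0.048, 0.048], linear=[[0.001, -0.01, 0], [0.004, -0.03, 0], [0.009, -0.065, 0], [0.015, -0.11, 0], [0.021, -0.155, 0], [0.028, -0.2, 0], [0.034, -0.245, 0], [0.04, -0.285, 0], [0.044, -0.315, 0], [0.0453, -0.332, 0]], rotation=[[0, 0, 1], [0, 0, 2], [0, 0, 3.5], [0, 0, 5], [0, 0, 6.5], [0, 0, 8], [0, 0, 9.5], [0, 0, 10.7], [0, 0, 10.7], [0, 0, 10.7]])

```text
time: 38.25
tool_pos: [563.3, 44.4, 164.5]
tcp_rot: [-180.0, 0.2, -3.6]
ft_force: [-0.3, -0.7, -1.8]
finger_gap: 54.8
grip_force: 53.6
```

Emit:
servo_tool(fingers=[0.048, 0.048, 0.048, 0.048, 0.048, 0.048, 0.048, 0.048, 0.048], linear=[[0, 0, 0.005], [0, 0, 0.02], [0, 0, 0.04], [0, 0, 0.055], [0, 0, 0.066], [0, 0, 0.072], [0, 0, 0.074], [0, 0, 0.074], [0, 0, 0.074]], rotation=[[0, 0, 0], [0, 0, 0], [0, 0, 0], [0, 0, 0], [0, 0, 0], [0, 0, 0], [0, 0, 0], [0, 0, 0], [0, 0, 0]])

```text
time: 39.15
tool_pos: [565.3, 41.6, 93.2]
tcp_rot: [-180.0, -0.1, -3.7]
ft_force: [-0.7, 0.5, -1.2]
finger_gap: 55.1
grip_force: 53.6
```

```bash
python3 -c "
from h import *;from bench import r
go(r,565.4,41.2,71.2,-3.65);print(r.sense()['ft_force'])"
```

```text
t39.1 [565.3  41.6  93.2] [-1.8e+02 -1.0e-01 -3.7e+00] gap55.1 grip54 lin [0.0001 0.0004 0.022 ] rot [-0.   -0.09 -0.04]
[-0.66732845  0.47687334 -1.22990646]
```

Emit:
servo_tool(fingers=[0.048, 0.048, 0.048, 0.048, 0.048, 0.048, 0.048, 0.048], linear=[[0, 0, 0.004], [0, 0, 0.009], [0, 0, 0.014], [0, 0, 0.018], [0, 0, 0.02], [0, 0, 0.0205], [0, 0, 0.0205], [0, 0, 0.0205]], rotation=[[0, 0, 0], [0, 0, 0], [0, 0, 0], [0, 0, 0], [0, 0, 0], [0, 0, 0], [0, 0, 0], [0, 0, 0]])

```text
time: 39.95
tool_pos: [564.7, 41.6, 71.8]
tcp_rot: [-180.0, -0.0, -3.7]
ft_force: [0.9, -0.4, -2.0]
finger_gap: 54.8
grip_force: 53.6
```

Emit:
servo_tool(fingers=[0.048, 0.048, 0.048, 0.048, 0.048], linear=[[0, 0, 0.001], [0, 0, 0.002], [0, 0, 0.002], [0, 0, 0.002], [0, 0, 0.002]], rotation=[[0, 0, 0], [0, 0, 0], [0, 0, 0], [0, 0, 0], [0, 0, 0]])

```text
time: 40.45
tool_pos: [564.9, 41.5, 71.5]
tcp_rot: [180.0, -0.0, -3.7]
ft_force: [-6.7, -0.6, 10.7]
finger_gap: 54.7
grip_force: 55.1
```

Emit:
servo_tool(fingers=[0.048, 0.08, 0.08, 0.08, 0.08, 0.08, 0.08, 0.08, 0.08, 0.08], linear=[[0, 0, -0.0015], [0, 0, -0.0015], [0, 0, -0.0015], [0, 0, -0.0015], [0, 0, -0.0015], [0, 0, -0.01], [0, 0, -0.035], [0, 0, -0.08], [0, 0, -0.13], [0, 0, -0.17]], rotation=[[0, 0, 0], [0, 0, 0], [0, 0, 0], [0, 0, 0], [0, 0, 0], [0, 0, 0], [0, 0, 0], [0, 0, 0], [0, 0, 0], [0, 0, 0]])

```text
time: 41.45
tool_pos: [565.0, 41.6, 243.6]
tcp_rot: [-180.0, -0.1, -3.7]
ft_force: [1.0, 1.0, -0.0]
finger_gap: 79.6
grip_force: 0.0
```

Emit:
servo_tool(fingers=[0.08, 0.08, 0.08, 0.08, 0.08, 0.08, 0.08, 0.08, 0.08, 0.08], linear=[[-0.02, 0.03, 0], [-0.04, 0.075, 0], [-0.07, 0.12, 0], [-0.1, 0.165, 0], [-0.12, 0.21, 0], [-0.14, 0.255, 0], [-0.16, 0.295, 0], [-0.18, 0.32, 0], [-0.18, 0.32, 0], [-0.18, 0.32, 0]], rotation=[[0, 0, 0], [0, 0, 0], [0, 0, 0], [0, 0, 0], [0, 0, 0], [0, 0, 0], [0, 0, 0], [0, 0, 0], [0, 0, 0], [0, 0, 0]])

```text
time: 42.45
tool_pos: [364.1, -266.7, 240.4]
tcp_rot: [180.0, -0.0, -3.8]
ft_force: [0.4, 0.2, 0.0]
finger_gap: 79.8
grip_force: 0.0
```

```bash
python3 -c "
from prof import *;from bench import r;import pickle
s=r.snapshot('top');o=r.snapshot('scene');pickle.dump((s,o),open('b6.pkl','wb'))
f=[cv2.resize(s['frame'][160:250,190:390],None,fx=3.5,fy=3.5,interpolation=2),cv2.resize(o['frame'][195:305,200:375],None,fx=4,fy=4,interpolation=2)[:280,:700]]
f[1]=cv2.resize(o['frame'][205:280,200:375],(700,300),interpolation=2)
cv2.imwrite('pics/end.png',np.vstack(f)[:,:,::-1])
a=np.radians(-3.65+90)
for t in(-60,-30,0,30,60):
    c=(565.4+t,41.2-t*.064); print(t,prof(s,c,-3.65,112,np.arange(-46,46,2.),(0,)))
print(prof(s,(565.4,41.2),-93.65,112,np.arange(-110,-70,2.),(-10,0,10)))
print(prof(s,(565.4,41.2),-93.65,112,np.arange(70,110,2.),(-10,0,10)))
go(r,507.4,220.7,44.5,-1.95)
"
```

```text
-60 -46:90 -44:85 -42:77 -40:65 -38:51 -36:40 -34:42 -32:50 -30:65 -28:80 -26:92 -24:99 -22:101 -20:101 -18:101 -16:102 -14:101 -12:101 -10:101 -8:102 -6:102 -4:101 -2:100 0:99 2:99 4:100 6:101 8:101 10:102 12:102 14:102 16:102 18:102 20:101 22:100 24:99 26:96 28:89 30:86 32:84 34:87 36:88 38:88 40:88 42:88 44:88
-30 -46:87 -44:83 -42:73 -40:61 -38:49 -36:42 -34:42 -32:52 -30:66 -28:81 -26:92 -24:99 -22:100 -20:101 -18:101 -16:101 -14:101 -12:101 -10:101 -8:101 -6:101 -4:101 -2:99 0:99 2:99 4:100 6:101 8:101 10:101 12:101 14:101 16:102 18:106 20:122 22:145 24:161 26:163 28:142 30:114 32:89 34:89 36:89 38:90 40:90 42:89 44:89
0 -46:80 -44:79 -42:72 -40:63 -38:51 -36:44 -34:41 -32:54 -30:68 -28:83 -26:92 -24:99 -22:100 -20:100 -18:101 -16:102 -14:105 -12:115 -10:127 -8:139 -6:156 -4:171 -2:181 0:184 2:183 4:182 6:181 8:181 10:181 12:180 14:180 16:180 18:180 20:180 22:180 24:178 26:166 28:145 30:115 32:91 34:88 36:87 38:88 40:88 42:88 44:89
30 -46:70 -44:70 -42:67 -40:61 -38:52 -36:45 -34:45 -32:59 -30:88 -28:126 -26:153 -24:172 -22:180 -20:182 -18:183 -16:184 -14:184 -12:186 -10:185 -8
[... 212 characters left out ...]
 -38:50 -36:43 -34:44 -32:53 -30:82 -28:113 -26:144 -24:164 -22:176 -20:177 -18:177 -16:176 -14:176 -12:177 -10:177 -8:177 -6:177 -4:176 -2:175 0:174 2:173 4:174 6:175 8:176 10:175 12:175 14:175 16:175 18:175 20:174 22:173 24:171 26:161 28:151 30:146 32:148 34:155 36:156 38:157 40:157 42:157 44:157
-110:88 -108:82 -106:68 -104:49 -102:40 -100:38 -98:43 -96:53 -94:67 -92:76 -90:79 -88:81 -86:85 -84:90 -82:97 -80:100 -78:101 -76:101 -74:101 -72:101
70:176 72:175 74:174 76:173 78:171 80:166 82:151 84:122 86:95 88:85 90:81 92:81 94:81 96:81 98:81 100:81 102:81 104:81 106:81 108:81
t42.5 [ 364.9 -265.7  240.2] [180.   -0.   -3.7] gap79.9 grip0 lin [ 0.111  -0.4945  0.1958] rot [ 0.   -0.04 -1.71]
```

View pics/end.png

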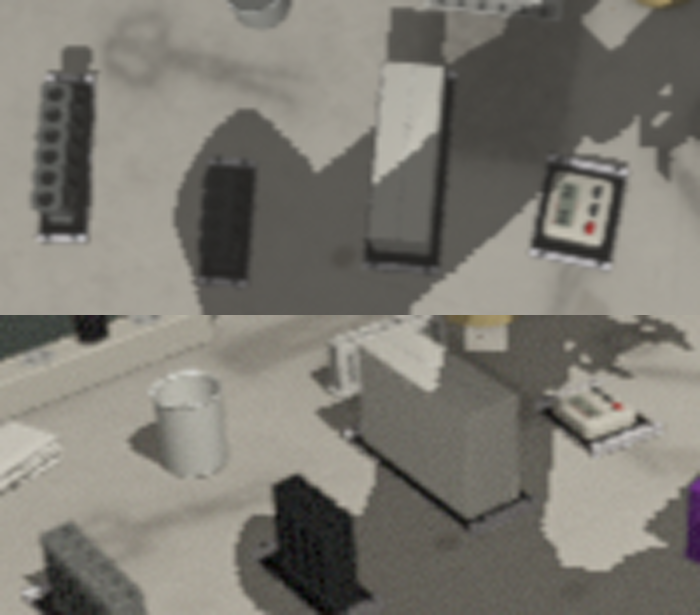

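The last picture shows all four things on their plates. The carton, timer and long cassette are centred to about 1 mm, while the short cassette is about 2.5 mm short along its plate, so I'll move it over.

Emit:
servo_tool(fingers=[0.08, 0.08, 0.08, 0.08, 0.08, 0.08, 0.08, 0.08, 0.08, 0.08], linear=[[0.005, -0.03, 0], [0.015, -0.075, 0], [0.027, -0.12, 0], [0.037, -0.165, 0], [0.047, -0.21, 0], [0.057, -0.255, 0], [0.067, -0.3, 0], [0.077, -0.345, 0], [0.087, -0.39, 0], [0.097, -0.435, 0]], rotation=[[0, 0, -1], [0, 0, -1.7], [0, 0, -1.7], [0, 0, -1.7], [0, 0, -1.7], [0, 0, -1.7], [0, 0, -1.7], [0, 0, -1.7], [0, 0, -1.7], [0, 0, -1.7]])

```text
time: 43.55
tool_pos: [488.9, 165.5, 240.0]
tcp_rot: [-180.0, -0.0, -1.8]
ft_force: [0.4, 0.7, 0.8]
finger_gap: 80.0
grip_force: 0.0
```

```bash
python3 -c "
from h import *;from bench import r
go(r,507.4,220.7,120,-1.95)"
```

```text
t43.5 [488.9 165.5 240. ] [-180.    -0.    -1.8] gap80.0 grip0 lin [ 0.0167 -0.0557  0.12  ] rot [-0.02 -0.03  0.13]
```

Emit:
servo_tool(fingers=[0.07, 0.07, 0.07, 0.07, 0.07, 0.07, 0.07, 0.07, 0.07], linear=[[0.006, -0.02, 0], [0.012, -0.04, 0], [0.0167, -0.0557, 0.015], [0.0167, -0.0557, 0.045], [0.0167, -0.0557, 0.08], [0.0167, -0.0557, 0.105], [0.0167, -0.0557, 0.12], [0.0167, -0.0557, 0.12], [0.0167, -0.0557, 0.12]], rotation=[[0, 0, 0], [0, 0, 0], [0, 0, 0], [0, 0, 0], [0, 0, 0], [0, 0, 0], [0, 0, 0], [0, 0, 0], [0, 0, 0]])

```text
time: 44.45
tool_pos: [508.0, 217.6, 120.8]
tcp_rot: [-180.0, -0.0, -1.9]
ft_force: [-0.3, 0.0, 1.7]
finger_gap: 70.0
grip_force: 0.0
```

```bash
python3 -c "
from h import *;from bench import r
go(r,507.4,220.7,45,-1.95)"
```

```text
t44.5 [508.  217.6 120.8] [-180.    -0.    -1.9] gap70.0 grip0 lin [-0.0008 -0.0031  0.0758] rot [-0.02 -0.04  0.02]
```

Emit:
servo_tool(fingers=[0.07, 0.07, 0.07, 0.07, 0.07, 0.07, 0.07, 0.07, 0.07, 0.07], linear=[[-0.0006, -0.0028, 0.005], [-0.0006, -0.003, 0.02], [-0.0006, -0.003, 0.035], [-0.0006, -0.003, 0.05], [-0.0006, -0.003, 0.063], [-0.0006, -0.003, 0.071], [-0.0006, -0.003, 0.075], [-0.0006, -0.003, 0.0755], [-0.0006, -0.003, 0.0755], [-0.0006, -0.003, 0.0755]], rotation=[[0, 0, 0], [0, 0, 0], [0, 0, 0], [0, 0, 0], [0, 0, 0], [0, 0, 0], [0, 0, 0], [0, 0, 0], [0, 0, 0], [0, 0, 0]])

```text
time: 45.45
tool_pos: [507.9, 220.0, 45.1]
tcp_rot: [-180.0, -0.1, -2.0]
ft_force: [0.6, -0.3, -0.4]
finger_gap: 69.9
grip_force: 0.0
```

Emit:
servo_tool(fingers=[0.022, 0.022, 0.022, 0.022, 0.022, 0.022, 0.022, 0.022], linear=[[0, 0, 0], [0, 0, 0], [0, 0, 0], [0, 0, 0], [0, 0, 0], [0, 0, 0], [0, 0, 0], [0, 0, 0]], rotation=[[0, 0, 0], [0, 0, 0], [0, 0, 0], [0, 0, 0], [0, 0, 0], [0, 0, 0], [0, 0, 0], [0, 0, 0]], force=45)

```text
time: 46.25
tool_pos: [507.7, 219.8, 44.7]
tcp_rot: [-180.0, -0.0, -2.0]
ft_force: [-1.5, -1.2, 4.5]
finger_gap: 28.9
grip_force: 45.0
```

```bash
python3 -c "
from h import *;from bench import r
go(r,509.5,220.7,49,-1.95);print(r.sense()['ft_force'])"
```

```text
t46.2 [507.7 219.8  44.7] [-180.   -0.   -2.] gap28.9 grip45 lin [ 0.0018 -0.0009 -0.0042] rot [-0.01 -0.04 -0.04]
[-1.5249174  -1.23943168  4.53489096]
```

Emit:
servo_tool(fingers=[0.022, 0.022, 0.022, 0.022, 0.022, 0.022, 0.022, 0.022, 0.022, 0.022], linear=[[0, 0, -0.002], [0, 0, -0.005], [0.001, -0.0005, -0.005], [0.0025, -0.001, -0.005], [0.0025, -0.001, -0.005], [0.0025, -0.001, -0.003], [0.0025, -0.001, -0.001], [0.0025, -0.001, 0], [0.0025, -0.001, 0.0005], [0.0025, -0.001, 0.0005]], rotation=[[0, 0, 0], [0, 0, 0], [0, 0, 0], [0, 0, 0], [0, 0, 0], [0, 0, 0], [0, 0, 0], [0, 0, 0], [0, 0, 0], [0, 0, 0]])

```text
time: 47.25
tool_pos: [509.9, 220.7, 44.8]
tcp_rot: [180.0, 0.0, -2.0]
ft_force: [-4.5, -1.5, 9.0]
finger_gap: 29.5
grip_force: 45.6
```

Emit:
servo_tool(fingers=[0.022, 0.022, 0.022], linear=[[0, 0, 0.0005], [0, 0, 0.0005], [0, 0, 0.0005]], rotation=[[0, 0, 0], [0, 0, 0], [0, 0, 0]])

```text
time: 47.55
tool_pos: [509.9, 220.7, 44.7]
tcp_rot: [180.0, -0.0, -2.0]
ft_force: [-6.8, -3.4, 12.8]
finger_gap: 29.3
grip_force: 46.1
```

Emit:
servo_tool(fingers=[0.022, 0.06, 0.06, 0.06, 0.06, 0.06, 0.06, 0.06, 0.06, 0.06], linear=[[0, 0, -0.0015], [0, 0, -0.0015], [0, 0, -0.0015], [0, 0, -0.0015], [0, 0, -0.0015], [0, 0, -0.01], [0, 0, -0.035], [0, 0, -0.08], [0, 0, -0.13], [0, 0, -0.18]], rotation=[[0, 0, 0], [0, 0, 0], [0, 0, 0], [0, 0, 0], [0, 0, 0], [0, 0, 0], [0, 0, 0], [0, 0, 0], [0, 0, 0], [0, 0, 0]])

```text
time: 48.55
tool_pos: [509.3, 220.6, 225.5]
tcp_rot: [180.0, 0.0, -2.0]
ft_force: [0.4, 0.8, -0.6]
finger_gap: 60.0
grip_force: 0.0
```

Emit:
servo_tool(fingers=[0.06, 0.06, 0.06, 0.06, 0.06, 0.06, 0.06, 0.06, 0.06], linear=[[-0.01, 0.03, -0.02], [-0.025, 0.08, -0.03], [-0.045, 0.13, -0.03], [-0.06, 0.17, -0.03], [-0.07, 0.19, -0.03], [-0.07, 0.2, -0.03], [-0.07, 0.2, -0.03], [-0.07, 0.2, -0.03], [-0.07, 0.2, -0.03]], rotation=[[0, 0, 0], [0, 0, 0], [0, 0, 0], [0, 0, 0], [0, 0, 0], [0, 0, 0], [0, 0, 0], [0, 0, 0], [0, 0, 0]])

```text
time: 49.45
tool_pos: [433.3, 24.3, 253.2]
tcp_rot: [-180.0, 0.0, -1.9]
ft_force: [-0.1, 0.5, 0.1]
finger_gap: 59.7
grip_force: 0.0
```

```bash
python3 -c "
from prof import *;from bench import r
s=r.snapshot('top')
print('short',prof(s,(507.4,220.7),-91.95,84,np.arange(-30,31,2.5)))
print('long',prof(s,(568.3,384.6),-89,72,np.arange(-30,31,2.5)))
d=r.sense();print(d['tool_pos'],d['ft_force'],d['time'])"
```

```text
short -30:41 -27.5:44 -25:50 -22.5:56 -20:59 -17.5:52 -15:46 -12.5:42 -10:41 -7.5:44 -5:49 -2.5:54 0:58 2.5:52 5:46 7.5:43 10:42 12.5:43 15:49 17.5:55 20:58 22.5:54 25:48 27.5:43 30:41
long -30:51 -27.5:58 -25:70 -22.5:83 -20:86 -17.5:72 -15:60 -12.5:51 -10:51 -7.5:56 -5:67 -2.5:83 0:85 2.5:74 5:60 7.5:51 10:52 12.5:59 15:69 17.5:81 20:85 22.5:79 25:63 27.5:55 30:54
[433.24794521  24.29361281 253.17070247] [1.05051189 0.4751892  0.25666336] 49.5
```

The short cassette is now centred, so I'm handing in.

```bash
python3 -c "
from bench import r
print(r.hand_in())"
```

```text
the job is handed in; nothing more can be done
None
```

The stack is apart and the job is handed in at about 50 s: the timer, both cassettes and the carton each stand upright on their own plate, within about 1 mm of centre by the top camera, and neither the beaker nor the white rack was touched.

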